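# Release the left-hand clamp over a piston pin

## Task

Release the clamp over the piston pin: take the flat-bladed key out of its stand, feel its blade fully home into the slot of the clamp's spindle, which has a left-hand thread, and turn it clockwise (do not screw it down tighter onto the pin) until the engraved line on the spindle head meets the engraved line on the floating block's rim. Be gentle: the key must never bear on the clamp with more than about 25 N. Then stand the key back upright and fully home in its stand, let go, and leave the pin and all the other parts where they are.

Things in the scene. Friction and masses are not known exactly. Their poses are not given: they have to be found in the camera images.
- key: Steel key, 88 mm tall, about 0.22 kg, upright at the start with its blade in the stand. Origin: middle of the blade's lower edge; z up along the shank. Blade 22 mm wide along x, 6 mm thick along y, square-cornered, z 0 to 22 mm; round collar 38 mm in diameter, z 22 to 28; shank 14 mm in diameter, z 28 to 50; above it the paddle.
- paddle (a point): Middle of the key's flat dark paddle, the part to grip, 68 mm above the key's origin. Paddle 50 mm along the key's x (the blade's plane), 14 mm thick along its y, 40 mm high.
- stand: Wooden block fixed on the work surface: 60 x 80 x 32 mm (x, y, z), origin under its centre. Pocket in the middle of its top, 31 mm along x by 12 mm along y, 28 mm deep. The key hangs in it by its collar, which rests on the top at 32 mm, so the key's origin is then 10 mm above the block's origin.
- clamp: Fixed on the work surface: grey base plate 110 x 185 x 12 mm and pillar 76 mm across; origin on the pillar's axis (z) at the base plate's underside. On the pillar lies a floating dark block, a disc 74 mm across, top at 51.5 mm, with one pale line engraved on its rim towards clamp +x; on it sits the steel spindle head. The block's dark strap reaches towards +y over the pin, top 50 to 58 mm up.
- head (a point): On the pillar's axis, 67 mm above the clamp's origin, at the height of the spindle head's top. Head 52 mm across; straight slot 8 mm wide, 34 mm long, 12 mm deep. Block and head float: up to 7 mm off this point in clamp y (slides under 8 N) and 2.5 mm in x (4 N); not measured: find the slot by feel. The head sinks on a spring from 7 N of push, 2 mm at 12 N, then is solid.
- spindle (a joint): Spindle turn, rad, positive clockwise from above. Left-hand thread: clockwise loosens and lifts the strap 4 mm per rad. The head's dark line points 1.4 - q counterclockwise from clamp +x, so meets the rim's line at q = 1.4; the slot is at right angles to it. Starts at 0 to 0.35, stops at -0.4 and 1.9. Resists with about 0.08 N m, stays where left; the key has play in the slot.
- pin: Chromed steel piston pin, 30 mm in diameter, 90 mm long, lying along clamp x in the cradle under the strap, top at 42 mm, 85 mm from the pillar's axis towards clamp +y; origin at the middle of its underside. Leave alone.
- shell_a: Tan phenolic bearing half shell, 42 mm long, 74 mm wide, 38 mm high, lying like an arch; bystander.
- shell_b: As shell_a; bystander.
- shell_c: As shell_a; bystander.
- valve: Brass pressure relief valve, upright, 85 mm tall, 42 mm in diameter with a side port; bystander.
- nozzle: Rust-red cast turbocharger nozzle segment, about 45 x 140 x 42 mm; bystander.
- collar: Dark steel collar 52 mm across, 14 mm high; bystander.
Mind the look-alikes: they are no part of the job. What is shaped like the stand but blue or purple is not meant.

How it is judged:
By the outcome, as a careful person would: the job done as asked, in the order asked, and still so for the second after the job is handed in, with the robot touching nothing.
It also fails if it takes over 67 s, if anything falls off the work surface, if the arm or the gripper's body presses on something with over 40 N, if the wrist force passes 120 N, or if a joint passes its speed limit or range.

## Robot

A 6-joint arm with a two-finger parallel gripper is mounted at the origin on the work surface. World frame = base frame: x ahead of the robot, y to its left, z up, the work surface at z = 0. Lengths are in m, angles in rad, forces in N, time in s.
With the tool pointing down it reaches from about 0.35 to 0.975 m from the base axis. Payload 7.1 kg.
Tool frame: the origin (TCP) lies midway between the tips of the shut fingers; the grasp point (between the pads) lies 19 mm behind it; z points along the fingers, y is the line along which they close (so a half turn about z gives the same grasp; the last joint's range is limited). The gripper opens to 88 mm and grips with 3 to 60 N. Pads are 20 mm wide; open, the fingers measure 115 mm over their backs; the gripper's body (75 mm by 178 mm) begins 61 mm behind the grasp point.
Start: joints at [-1.206, 0.423, 1.63, -0, 1.089, -0.019], TCP at [0.234, -0.58, 0.223] pointing down, gripper open.
Joint ranges: [-3, 3], [-0.9, 2.11], [0.09, 2.58], [-1.31, 4.45], [0.11, 2.69], [-2.54, 2.54]. Speed limits (rad/s): [2.39, 2.39, 3.01, 3.14, 3.14, 3.14].

## Interface

Orientations are given as a 3x3 rotation matrix whose columns are the frame's x, y, z axes.
In Python, from bench import robot gives the robot as it stands. The module is installed in compiled form; this text tells all that it offers.
- The arm moves only by the tool servo_tool, never from a script. Its argument "targets" is a list of rows, each an object of numbers: "claw": the closure, from 0 (fully open) to 1 (shut); "tx", "ty", "tz": the shift along the tool's x, y, z in units of 25 mm (1.0 is 25 mm); "rx", "ry", "rz": the turn, a rotation vector about the tool's x, y, z in units of 5 degrees (1.0 is 5 degrees). In form: [{"claw": .., "tx": .., "ty": .., "tz": .., "rx": .., "ry": .., "rz": ..}, ...]. A call has 1 to 5 rows; each row is the pose to reach, as a shift and turn from the pose commanded when the call began, along the tool's axes at that moment; what a row does not reach only later rows make up. A row lasts 1/12 s, in which the tool goes at most 41.7 mm and 7.16 degrees, less where a joint would pass 70% of its speed; a pose out of reach is approached as far as the arm can. A call with a gripper value outside its range is refused whole. The fingers move at their own pace and stop on an object; the grip force is fixed at half the most. Time passes only in rows, so rows that repeat a pose let the fingers close. It gives the time, the measured TCP pose, the force, the opening and the grip force at its end, in the units of the state.
- robot.get_state(): the state, without advancing time (a new reading comes with each control period).
- robot.get_image(name): name is "scene" or "top" or "wrist"; returns a dict with "color" (420x560x3 uint8, red, green, blue), "depth" (420x560 float32, m along the optical axis (not along the pixel's ray), 0 where there is no reading), "vertical_fov" (degrees; the focal length in pixels is half the picture's height over the tangent of half this angle, whatever the lens; pixels are square), "cx", "cy" (the principal point, pixels), "dist_coeffs" ([k1, k2, p1, p2, k3] as OpenCV has them; the pictures are not rectified), "R" (3x3) and "t" (3): a world point X has camera coordinates R X + t. Camera axes: x right, y down, z forward; pixel columns grow to the right and rows downward; lengths in m; the calibration is good to about 2 mm. A picture is of the moment at which its call begins.
- robot.job_done(): hands the job in; it is judged then, once.
The state is a dict: "t": time; "joints": joint angles; "joint_velocities": joint speeds; "joint_efforts": joint torques, N m; "eef_pos": TCP position; "orientation": TCP orientation; "contact_force": force on the tool from outside, world axes, zero at the start; "wrist_torque": the same for the moment, N m; "finger_gap": opening from 0.0 (shut) to 1.0 (fully open); "gripper_force": force on a finger pad.
Only numpy, scipy, OpenCV 4.12 (cv2) and the standard library are available. Lean on these libraries where they do the work, as an engineer would, in place of code of your own. Each camera call takes 0.05 s, during which the arm holds its last target. There are 200 camera calls.

## Working session

There is one attempt and no reset: what is moved stays moved. The work goes in short steps, Python scripts to look and compute and a tool call to move; the robot and the scene stay as the last step left them, time stands still between calls to the robot, and variables do not carry over. Pictures are saved under pics/ and viewed, at most 10 in all, crops included, and the job is handed in when it is done.

Besides the shell and the picture viewer there is one more tool, called after "Emit:" as a command line: name --argument value ..., lists and objects as JSON in quotes. servo_tool: Moves the arm, as the interface text tells. Its arguments: {"type":"object","properties":{"targets":{"type":"array"}},"required":["targets"]}

```bash
mkdir -p pics
cat > h.py <<'E'
import numpy as np, cv2, pickle
from bench import robot
def grab(name):
    im=robot.get_image(name); pickle.dump(im,open(f'{name}.pkl','wb')); return im
def load(name): return pickle.load(open(f'{name}.pkl','rb'))
def K(im):
    h=im['color'].shape[0]; f=h/2/np.tan(np.radians(im['vertical_fov'])/2)
    return np.array([[f,0,im['cx']],[0,f,im['cy']],[0,0,1.]])
def rays(im,uv):
    p=cv2.undistortPoints(np.array(uv,float).reshape(-1,1,2),K(im),np.array(im['dist_coeffs'],float)).reshape(-1,2)
    return np.c_[p,np.ones(len(p))]
def world(im,uv):  # by depth
    r=rays(im,uv); d=np.array([im['depth'][int(round(v)),int(round(u))] for u,v in uv])
    return (r*d[:,None]-np.array(im['t']))@np.array(im['R'])
def atz(im,uv,z):
    R=np.array(im['R']);t=np.array(im['t']);c=-R.T@t; d=rays(im,uv)@R
    return c+d*((z-c[2])/d[:,2])[:,None]
def cloud(im):
    h,w=im['depth'].shape; vv,uu=np.mgrid[:h,:w]; uv=np.c_[uu.ravel(),vv.ravel()]
    r=rays(im,uv); return ((r*im['depth'].ravel()[:,None]-np.array(im['t']))@np.array(im['R'])).reshape(h,w,3)
def proj(im,X):
    R=np.array(im['R']);return cv2.projectPoints(np.array(X,float).reshape(-1,1,3),cv2.Rodrigues(R)[0],np.array(im['t'],float),K(im),np.array(im['dist_coeffs'],float))[0].reshape(-1,2)
def save(im,f,crop=None,s=1):
    c=im['color'][:,:,::-1]
    if crop: a,b,x,y=crop; c=c[b:y,a:x]
    cv2.imwrite('pics/'+f,cv2.resize(c,None,fx=s,fy=s,interpolation=cv2.INTER_CUBIC))
E
python3 - <<'E'
from h import *
for n in ('top','scene'):
    im=grab(n); print(n,im['vertical_fov'],-np.array(im['R']).T@im['t'])
a,b=load('top')['color'],load('scene')['color']
save(load('top'),'top1.png',None,1.4); save(load('scene'),'scene1.png',None,1.4)
s=robot.get_state(); print({k:np.round(v,3).tolist() for k,v in s.items()})
E
```

```text
top 54.218833108889314 [ 0.39281716 -0.04657841  1.00137255]
scene 46.807657253001935 [ 1.40828074 -0.22723929  0.76558409]
{'t': 0.1, 'joints': [-1.206, 0.424, 1.631, 0.0, 1.089, -0.019], 'joint_velocities': [-0.001, -0.002, -0.001, -0.002, 0.0, -0.0], 'joint_efforts': [0.001, -54.562, -27.433, 0.065, 0.019, -0.0], 'eef_pos': [0.234, -0.579, 0.222], 'orientation': [[0.927, 0.374, -0.0], [0.374, -0.927, 0.001], [0.0, -0.001, -1.0]], 'contact_force': [-0.363, -0.149, -0.728], 'wrist_torque': [0.054, 0.013, 0.044], 'gripper_force': 0.0, 'finger_gap': 1.0}
```

View pics/top1.png

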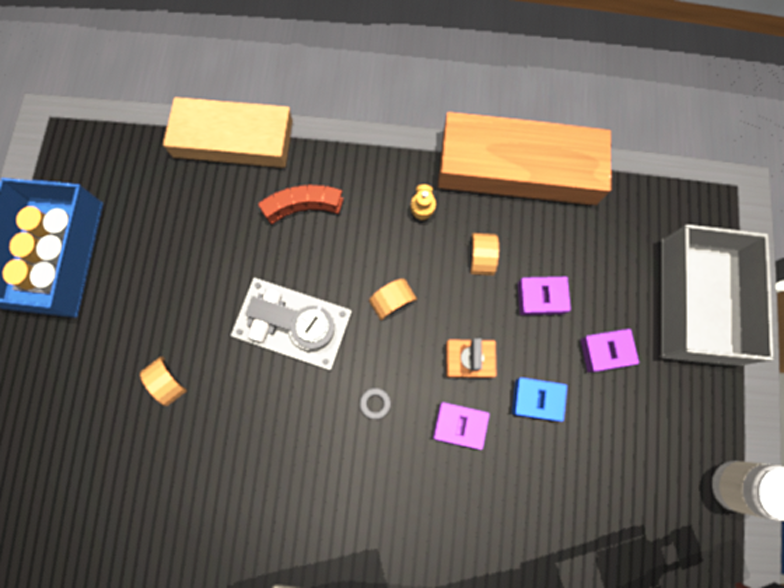

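View pics/scene1.png

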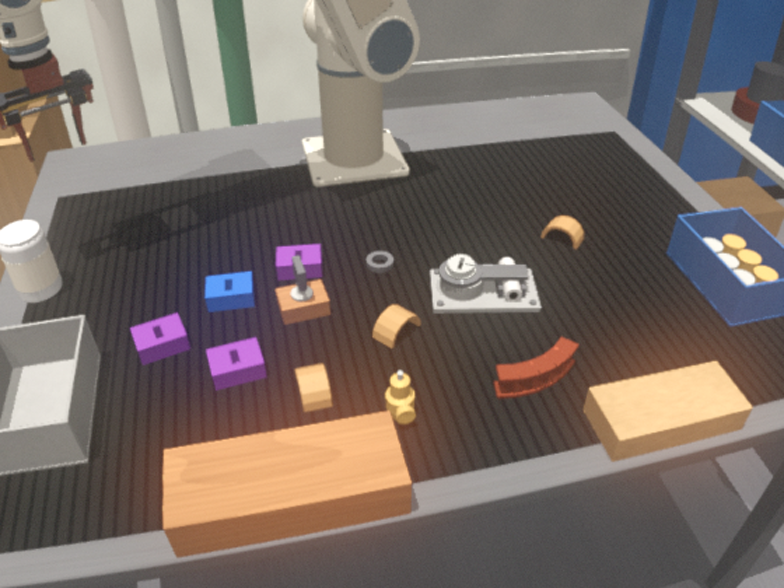

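The top view shows one wooden block holding the key at about (471,357), with three purple ones and one blue (542,399) beside it. Only the wooden one fits the description. The clamp is at (290,322), with its head at (311,326) and its strap pointing image-left. I'll confirm with one crop and measure.

Run:
```python
from h import *
im=load('top')
c=im['color'][:,:,::-1]
A=cv2.resize(c[190:275,160:260],(500,425),interpolation=cv2.INTER_CUBIC)
B=cv2.resize(c[232:280,310:365],None,fx=5,fy=5,interpolation=cv2.INTER_CUBIC)
M=np.zeros((425,800,3),np.uint8); M[:,:500]=A; M[:B.shape[0],510:510+B.shape[1]]=B
cv2.imwrite('pics/crop.png',M)
P=cloud(im)
# stand: wood-coloured top at z~0.032
def rect(mask,name):
    X=P[mask][:,:2].astype(np.float32); print(name,len(X),cv2.minAreaRect(X), P[mask].mean(0))
sub=np.zeros(P.shape[:2],bool); sub[235:275,312:362]=1
rect(sub&(abs(P[:,:,2]-.032)<.006),'standtop')
rect(sub&(P[:,:,2]>.075),'paddle')
for z in (.0,.02): pass
sub[:]=0; sub[190:275,155:262]=1
rect(sub&(abs(P[:,:,2]-.012)<.005),'plate')
rect(sub&(P[:,:,2]>.0615),'head')
rect(sub&(abs(P[:,:,2]-.0515)<.003),'block')
z=P[:,:,2]; print(np.histogram(z[sub],np.arange(0,.08,.005)))
# obstacles above 60mm
m=(z>.06); n,l,st,ce=cv2.connectedComponentsWithStats(m.astype(np.uint8))
for i in range(1,n):
    if st[i,4]>15: print(st[i],P[l==i].mean(0).round(3),z[l==i].max().round(3))
```

```text
standtop 626 ((0.5120570063591003, -0.18297748267650604), (0.06004774197936058, 0.0786089077591896), 6.06047248840332) [ 0.50939175 -0.18016679  0.03217586]
paddle 180 ((0.45263656973838806, -0.12901844084262848), (0.041530855000019073, 0.19943417608737946), 47.728389739990234) [ 0.50413438 -0.17391567  0.14993555]
plate 1588 ((0.5413065552711487, 0.1324850469827652), (0.186492919921875, 0.11074438691139221), 77.66228485107422) [0.53628179 0.1262096  0.01188225]
head 336 ((0.4654495120048523, 0.037706971168518066), (0.21690373122692108, 0.04970600828528404), 36.3399772644043) [0.51827773 0.07378956 0.16685404]
block 853 ((0.548119068145752, 0.12624941766262054), (0.15455122292041779, 0.07246987521648407), 68.31995391845703) [0.54147241 0.12885208 0.05110951]
(array([3137,  301, 1248,  118,    9,   44,   95,  131,  145,  285,  659,
         51,   52,  243,    9]), array([0.   , 0.005, 0.01 , 0.015, 0.02 , 0.025, 0.03 , 0.035, 0.04 ,
       0.045, 0.05 , 0.055, 0.06 , 0.065, 0.07 , 0.075]))
[ 316   80  121   58 5394] [ 0.88  -0.249  0.075] 1.001
[   0  127   63   94 1335] [0.641 0.56  0.084] 1.001
[298 136  11  12 111] [ 0.773 -0.076  0.073] 0.087
[ 483  161   69   98 2186] [ 0.662 -0.599  0.083] 1.001
[212 222  21  22 305] [0.533 0.088 0.07 ] 1.001
[336 242   9  24 192] [ 0.511 -0.182  0.091] 0.102
[ 522  330   38   42 1310] [ 0.343 -0.634  0.114] 1.001
[544 415  16   5  45] [ 0.247 -0.52   0.315] 0.326
[525 416  11   4  27] [ 0.227 -0.53   0.235] 0.251
```

View pics/crop.png

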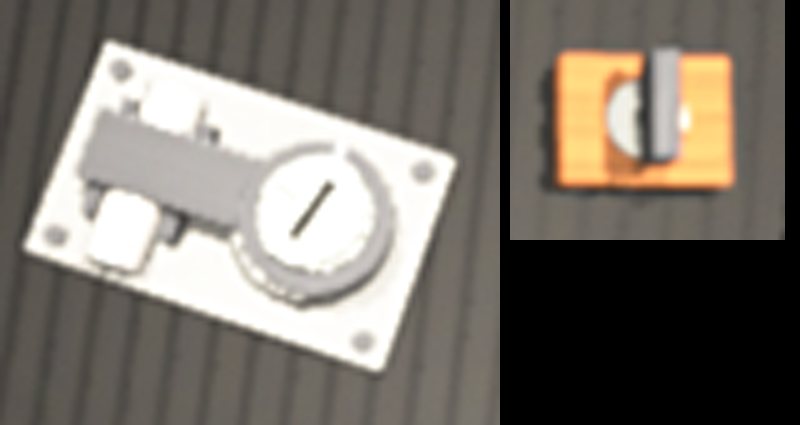

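The crop confirms the wooden stand holding the key, with its paddle running vertical in the image. It also shows the slot from about (328,184) to (295,234) and the rim line at (340,148). Now the poses.

Run:
```python
from h import *
im=load('top'); P=cloud(im); z=P[:,:,2]; ok=im['depth']>0
def rect(mask,name):
    X=P[mask&ok][:,:2].astype(np.float32); print(name,len(X),cv2.minAreaRect(X), P[mask&ok].mean(0).round(4))
sub=np.zeros(z.shape,bool); sub[235:275,312:362]=1
rect(sub&(z>.080)&(z<.12),'paddle')
sub[:]=0; sub[215:248,205:240]=1
m=sub&(z>.0635)&(z<.075); rect(m,'head'); 
X=P[m&ok][:,:2].astype(np.float32); print(cv2.minEnclosingCircle(X))
f=lambda cx,cy:(160+cx/5-.4,190+cy/5-.4)
a=atz(im,[f(328,184),f(295,234)],.066); print('slot ends',a.round(4),'mid',a.mean(0).round(4),np.degrees(np.arctan2(*(a[0]-a[1])[[1,0]])))
r=atz(im,[f(340,148)],.0515); c=a.mean(0); print('rim',r.round(4),np.degrees(np.arctan2(*(r[0]-c)[[1,0]])))
# dark slot pixels
g=cv2.cvtColor(im['color'],cv2.COLOR_RGB2GRAY); hm=cv2.convexHull(np.argwhere(m)[:,::-1].astype(np.int32)); k=np.zeros_like(g); cv2.fillConvexPoly(k,hm,1); k=cv2.erode(k,np.ones((5,5)))
d=np.argwhere((k>0)&(g<110))[:,::-1].astype(float); w=atz(im,d,.066)[:,:2]; print(len(d),'slot dark',w.mean(0)); u,s,vt=np.linalg.svd(w-w.mean(0)); print(np.degrees(np.arctan2(vt[0,1],vt[0,0])),w.shape, np.ptp((w-w.mean(0))@vt.T,axis=0))
c=np.mean(X,0);print(c)
# plate: local frame
```

```text
paddle 153 ((0.510854184627533, -0.18346038460731506), (0.0493486225605011, 0.013714087195694447), 3.554225206375122) [ 0.5117 -0.1827  0.0963]
head 285 ((0.5331798195838928, 0.08880969882011414), (0.047614701092243195, 0.0467100515961647), 10.338813781738281) [0.5334 0.0884 0.0669]
((0.5328519940376282, 0.0870659127831459), 0.025383708998560905)
slot ends [[0.5471 0.0833 0.066 ]
 [0.5222 0.0954 0.066 ]] mid [0.5347 0.0893 0.066 ] -25.830374298078112
rim [[0.5672 0.082  0.0515]] -12.709718303691071
3 slot dark [0.53482713 0.08914607]
152.63597683777604 (3, 2) [0.01982443 0.00058095]
[0.53340167 0.08837184]
```

Emit:
servo_tool --targets '[{"claw": 0, "tx": 1.3, "ty": -0.85}, {"claw": 0, "tx": 2.6, "ty": -1.7}, {"claw": 0, "tx": 3.9, "ty": -2.55}, {"claw": 0, "tx": 5.2, "ty": -3.4}, {"claw": 0, "tx": 6.5, "ty": -4.25}]'

```text
schema error: expected keys claw, tx, ty, tz, rx, ry, rz
```

Emit:
servo_tool --targets '[{"claw": 0, "tx": 1.3, "ty": -0.85}, {"claw": 0, "tx": 2.6, "ty": -1.7}, {"claw": 0, "tx": 3.9, "ty": -2.55}, {"claw": 0, "tx": 5.2, "ty": -3.4}, {"claw": 0, "tx": 6.5, "ty": -4.25}]'

```text
schema error: expected keys claw, tx, ty, tz, rx, ry, rz
```

Emit:
servo_tool --targets '[{"claw": 0, "tx": 1.0, "ty": -0.6, "rz": 1.2}, {"claw": 0, "tx": 2.0, "ty": -1.3, "rz": 2.4}, {"claw": 0, "tx": 3.0, "ty": -1.9, "rz": 3.6}, {"claw": 0, "tx": 3.2, "ty": -2.0, "rz": 3.6}, {"claw": 0, "tx": 3.2, "ty": -2.0, "rz": 3.6}]'

```text
schema error: expected keys claw, tx, ty, tz, rx, ry, rz
```

Run:
```python
from h import *
im=grab('wrist'); save(im,'w1.png',None,1.2); s=robot.get_state(); print(s['t'],np.round(s['eef_pos'],4),np.round(s['orientation'],4).tolist(),np.round(s['joints'],3),s['contact_force'])
P=cloud(im); z=P[:,:,2]; ok=im['depth']>0
near=ok&(np.hypot(P[:,:,0]-.511,P[:,:,1]+.183)<.06)
for n,lo,hi in(('paddle',.09,.105),('top',.028,.036)):
    m=near&(z>lo)&(z<hi); X=P[m][:,:2].astype(np.float32); print(n,len(X)); 
    if len(X): print(cv2.minAreaRect(X),P[m].mean(0))
```

```text
0.15 [ 0.2339 -0.5791  0.2221] [[0.9273, 0.3744, -0.0004], [0.3744, -0.9273, 0.0011], [0.0, -0.0011, -1.0]] [-1.206  0.424  1.63   0.     1.089 -0.019] [-0.35437532  1.27108728 -0.07396399]
paddle 0
top 0
```

View pics/w1.png

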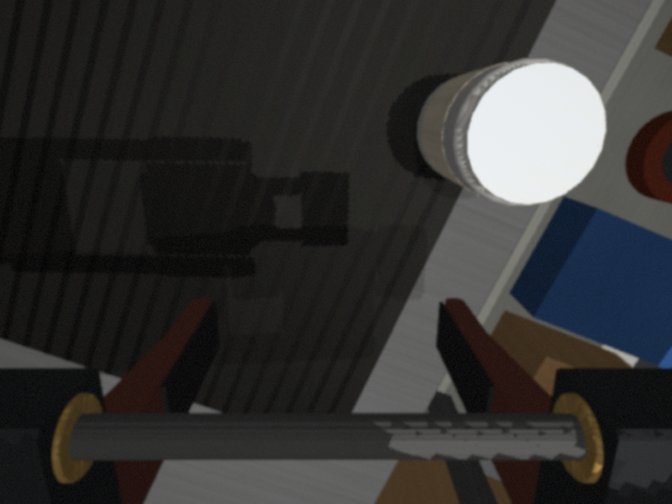

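The calls were refused because every row needs all the keys. The arm hasn't moved: the picture shows only the jar and the open fingers, not the key.

Emit:
servo_tool --targets '[{"claw": 0, "tx": 1.3, "ty": -0.85, "tz": 0, "rx": 0, "ry": 0, "rz": 0}, {"claw": 0, "tx": 2.6, "ty": -1.7, "tz": 0, "rx": 0, "ry": 0, "rz": 0}, {"claw": 0, "tx": 3.9, "ty": -2.55, "tz": 0, "rx": 0, "ry": 0, "rz": 0}, {"claw": 0, "tx": 5.2, "ty": -3.4, "tz": 0, "rx": 0, "ry": 0, "rz": 0}, {"claw": 0, "tx": 6.5, "ty": -4.25, "tz": 0, "rx": 0, "ry": 0, "rz": 0}]'

```text
t: 0.57
eef_pos: [0.3454, -0.4185, 0.2225]
orientation: [[0.927, 0.374, -0.0], [0.374, -0.927, 0.0], [-0.0, -0.0, -1.0]]
contact_force: [1.3, -0.4, 0.1]
finger_gap: 1.002
gripper_force: 0.0
```

Emit:
servo_tool --targets '[{"claw": 0, "tx": 1.3, "ty": -0.85, "tz": 0, "rx": 0, "ry": 0, "rz": 0}, {"claw": 0, "tx": 2.6, "ty": -1.7, "tz": 0, "rx": 0, "ry": 0, "rz": 0}, {"claw": 0, "tx": 3.9, "ty": -2.55, "tz": 0, "rx": 0, "ry": 0, "rz": 0}, {"claw": 0, "tx": 5.2, "ty": -3.4, "tz": 0, "rx": 0, "ry": 0, "rz": 0}, {"claw": 0, "tx": 6.5, "ty": -4.25, "tz": 0, "rx": 0, "ry": 0, "rz": 0}]'

```text
t: 0.98
eef_pos: [0.4565, -0.259, 0.2227]
orientation: [[0.927, 0.374, -0.0], [0.374, -0.927, 0.0], [-0.0, -0.0, -1.0]]
contact_force: [0.8, -1.2, -0.9]
finger_gap: 1.004
gripper_force: 0.0
```

Emit:
servo_tool --targets '[{"claw": 0, "tx": 1.0, "ty": -0.6, "tz": 0, "rx": 0, "ry": 0, "rz": 1.2}, {"claw": 0, "tx": 2.0, "ty": -1.3, "tz": 0, "rx": 0, "ry": 0, "rz": 2.4}, {"claw": 0, "tx": 3.0, "ty": -1.9, "tz": 0, "rx": 0, "ry": 0, "rz": 3.6}, {"claw": 0, "tx": 3.2, "ty": -2.0, "tz": 0, "rx": 0, "ry": 0, "rz": 3.6}, {"claw": 0, "tx": 3.2, "ty": -2.0, "tz": 0, "rx": 0, "ry": 0, "rz": 3.6}]'

```text
t: 1.4
eef_pos: [0.512, -0.1832, 0.2225]
orientation: [[0.997, 0.075, -0.0], [0.075, -0.997, 0.0], [-0.0, -0.0, -1.0]]
contact_force: [-0.5, -0.4, 0.4]
finger_gap: 1.003
gripper_force: 0.0
```

Run:
```python
from h import *
im=grab('wrist'); s=robot.get_state(); print(s['t'],np.round(s['eef_pos'],4),np.round(s['orientation'],4).tolist(),np.round(s['joints'],3),s['contact_force'])
P=cloud(im); z=P[:,:,2]; ok=im['depth']>0
near=ok&(np.hypot(P[:,:,0]-.511,P[:,:,1]+.183)<.06)
for n,lo,hi in(('paddle',.09,.105),('top',.028,.036)):
    m=near&(z>lo)&(z<hi); X=P[m][:,:2].astype(np.float32); print(n,len(X)); 
    if len(X): print(cv2.minAreaRect(X),P[m].mean(0))
```

```text
1.45 [ 0.5112 -0.1842  0.2224] [[0.9973, 0.0739, -0.0007], [0.0739, -0.9973, -0.0001], [-0.0007, 0.0001, -1.0]] [-0.367  0.305  1.811 -0.     1.027  1.13 ] [-0.09423421  0.49788627  0.09015969]
paddle 1041
((0.5109395980834961, -0.1811775416135788), (0.04988442733883858, 0.013780866749584675), 4.599264621734619) [ 0.51234409 -0.18120799  0.09730422]
top 3648
((0.5106366276741028, -0.181270033121109), (0.060661304742097855, 0.0799989327788353), 5.2714409828186035) [ 0.51338454 -0.18111591  0.03181572]
```

Emit:
servo_tool --targets '[{"claw": 0, "tx": 0, "ty": -0.06, "tz": 1.4, "rx": 0, "ry": 0, "rz": -0.1}, {"claw": 0, "tx": 0, "ty": -0.06, "tz": 2.8, "rx": 0, "ry": 0, "rz": -0.1}, {"claw": 0, "tx": 0, "ty": -0.06, "tz": 4.2, "rx": 0, "ry": 0, "rz": -0.1}, {"claw": 0, "tx": 0, "ty": -0.06, "tz": 5.5, "rx": 0, "ry": 0, "rz": -0.1}, {"claw": 0, "tx": 0, "ty": -0.06, "tz": 6.54, "rx": 0, "ry": 0, "rz": -0.1}]'

```text
t: 1.87
eef_pos: [0.5092, -0.1841, 0.057]
orientation: [[0.997, 0.079, -0.002], [0.079, -0.997, 0.0], [-0.002, -0.001, -1.0]]
contact_force: [0.1, 0.2, -0.5]
finger_gap: 1.002
gripper_force: 0.0
```

Emit:
servo_tool --targets '[{"claw": 0.5, "tx": 0, "ty": 0, "tz": 0, "rx": 0, "ry": 0, "rz": 0}, {"claw": 0.7, "tx": 0, "ty": 0, "tz": 0, "rx": 0, "ry": 0, "rz": 0}, {"claw": 0.8, "tx": 0, "ty": 0, "tz": 0, "rx": 0, "ry": 0, "rz": 0}, {"claw": 1, "tx": 0, "ty": 0, "tz": 0, "rx": 0, "ry": 0, "rz": 0}, {"claw": 1, "tx": 0, "ty": 0, "tz": 0, "rx": 0, "ry": 0, "rz": 0}]'

```text
t: 2.28
eef_pos: [0.5123, -0.1837, 0.0611]
orientation: [[0.997, 0.078, 0.003], [0.078, -0.997, -0.001], [0.003, 0.001, -1.0]]
contact_force: [0.4, -0.3, -1.1]
finger_gap: 0.661
gripper_force: 0.0
```

Emit:
servo_tool --targets '[{"claw": 1, "tx": 0, "ty": 0, "tz": 0, "rx": 0, "ry": 0, "rz": 0}, {"claw": 1, "tx": 0, "ty": 0, "tz": 0, "rx": 0, "ry": 0, "rz": 0}, {"claw": 1, "tx": 0, "ty": 0, "tz": 0, "rx": 0, "ry": 0, "rz": 0}, {"claw": 1, "tx": 0, "ty": 0, "tz": 0, "rx": 0, "ry": 0, "rz": 0}, {"claw": 1, "tx": 0, "ty": 0, "tz": 0, "rx": 0, "ry": 0, "rz": 0}]'

```text
t: 2.7
eef_pos: [0.5112, -0.1829, 0.0593]
orientation: [[0.997, 0.078, 0.0], [0.078, -0.997, -0.0], [0.0, 0.0, -1.0]]
contact_force: [-0.6, -0.3, -0.6]
finger_gap: 0.284
gripper_force: 0.0
```

Emit:
servo_tool --targets '[{"claw": 1, "tx": 0, "ty": 0, "tz": 0, "rx": 0, "ry": 0, "rz": 0}, {"claw": 1, "tx": 0, "ty": 0, "tz": 0, "rx": 0, "ry": 0, "rz": 0}, {"claw": 1, "tx": 0, "ty": 0, "tz": 0, "rx": 0, "ry": 0, "rz": 0}, {"claw": 1, "tx": 0, "ty": 0, "tz": 0, "rx": 0, "ry": 0, "rz": 0}, {"claw": 1, "tx": 0, "ty": 0, "tz": 0, "rx": 0, "ry": 0, "rz": 0}]'

```text
t: 3.12
eef_pos: [0.5111, -0.1828, 0.0591]
orientation: [[0.997, 0.078, -0.0], [0.078, -0.997, 0.0], [-0.0, -0.0, -1.0]]
contact_force: [0.0, 1.0, -0.9]
finger_gap: 0.157
gripper_force: 30.0
```

Emit:
servo_tool --targets '[{"claw": 1, "tx": 0, "ty": 0, "tz": 0, "rx": 0, "ry": 0, "rz": 0}, {"claw": 1, "tx": 0, "ty": 0, "tz": -0.1, "rx": 0, "ry": 0, "rz": 0}, {"claw": 1, "tx": 0, "ty": 0, "tz": -0.2, "rx": 0, "ry": 0, "rz": 0}, {"claw": 1, "tx": 0, "ty": 0, "tz": -0.3, "rx": 0, "ry": 0, "rz": 0}, {"claw": 1, "tx": 0, "ty": 0, "tz": -0.4, "rx": 0, "ry": 0, "rz": 0}]'

```text
t: 3.53
eef_pos: [0.5112, -0.183, 0.0694]
orientation: [[0.997, 0.078, 0.0], [0.078, -0.997, -0.0], [-0.0, 0.0, -1.0]]
contact_force: [0.1, -0.0, -1.2]
finger_gap: 0.159
gripper_force: 30.0
```

Emit:
servo_tool --targets '[{"claw": 1, "tx": 0, "ty": 0, "tz": -0.8, "rx": 0, "ry": 0, "rz": 0}, {"claw": 1, "tx": 0, "ty": 0, "tz": -1.6, "rx": 0, "ry": 0, "rz": 0}, {"claw": 1, "tx": 0, "ty": 0, "tz": -2.4, "rx": 0, "ry": 0, "rz": 0}, {"claw": 1, "tx": 0, "ty": 0, "tz": -3.2, "rx": 0, "ry": 0, "rz": -1}, {"claw": 1, "tx": 0, "ty": 0, "tz": -4, "rx": 0, "ry": 0, "rz": -2}]'

```text
t: 3.95
eef_pos: [0.511, -0.183, 0.1703]
orientation: [[0.967, 0.254, -0.0], [0.254, -0.967, -0.0], [-0.0, 0.0, -1.0]]
contact_force: [0.1, 0.3, -2.0]
finger_gap: 0.162
gripper_force: 30.0
```

Emit:
servo_tool --targets '[{"claw": 1, "tx": 0.4, "ty": -1.0, "tz": 0, "rx": 0, "ry": 0, "rz": -1.2}, {"claw": 1, "tx": 0.8, "ty": -2.0, "tz": 0, "rx": 0, "ry": 0, "rz": -2.4}, {"claw": 1, "tx": 1.2, "ty": -3.0, "tz": 0, "rx": 0, "ry": 0, "rz": -3.6}, {"claw": 1, "tx": 1.6, "ty": -4.0, "tz": 0, "rx": 0, "ry": 0, "rz": -4.8}, {"claw": 1, "tx": 2.0, "ty": -5.0, "tz": 0, "rx": 0, "ry": 0, "rz": -6}]'

```text
t: 4.37
eef_pos: [0.5282, -0.0483, 0.1696]
orientation: [[0.71, 0.704, 0.0], [0.704, -0.71, -0.0], [0.0, 0.0, -1.0]]
contact_force: [1.3, -0.5, -1.3]
finger_gap: 0.156
gripper_force: 30.0
```

Emit:
servo_tool --targets '[{"claw": 1, "tx": 0, "ty": 0, "tz": 0, "rx": 0, "ry": 0, "rz": -1.4}, {"claw": 1, "tx": 0, "ty": 0, "tz": 0, "rx": 0, "ry": 0, "rz": -2.8}, {"claw": 1, "tx": 0, "ty": 0, "tz": 0, "rx": 0, "ry": 0, "rz": -4.2}, {"claw": 1, "tx": 0, "ty": 0, "tz": 0, "rx": 0, "ry": 0, "rz": -5.6}, {"claw": 1, "tx": 0, "ty": 0, "tz": 0, "rx": 0, "ry": 0, "rz": -7}]'

```text
t: 4.78
eef_pos: [0.5282, -0.0493, 0.1694]
orientation: [[0.176, 0.984, 0.0], [0.984, -0.176, -0.0], [-0.0, 0.0, -1.0]]
contact_force: [-0.2, -0.2, -1.9]
finger_gap: 0.159
gripper_force: 30.0
```

Emit:
servo_tool --targets '[{"claw": 1, "tx": 0, "ty": 0, "tz": 0, "rx": 0, "ry": 0, "rz": -1.4}, {"claw": 1, "tx": 0, "ty": 0, "tz": 0, "rx": 0, "ry": 0, "rz": -2.8}, {"claw": 1, "tx": 0, "ty": 0, "tz": 0, "rx": 0, "ry": 0, "rz": -4.2}, {"claw": 1, "tx": 0, "ty": 0, "tz": 0, "rx": 0, "ry": 0, "rz": -5.6}, {"claw": 1, "tx": 0, "ty": 0, "tz": 0, "rx": 0, "ry": 0, "rz": -7}]'

```text
t: 5.2
eef_pos: [0.5282, -0.0495, 0.1694]
orientation: [[-0.42, 0.908, 0.0], [0.908, 0.42, -0.0], [-0.0, 0.0, -1.0]]
contact_force: [0.2, 0.2, -1.8]
finger_gap: 0.158
gripper_force: 30.0
```

Emit:
servo_tool --targets '[{"claw": 1, "tx": 0, "ty": 0, "tz": 0, "rx": 0, "ry": 0, "rz": -1.4}, {"claw": 1, "tx": 0, "ty": 0, "tz": 0, "rx": 0, "ry": 0, "rz": -2.8}, {"claw": 1, "tx": 0, "ty": 0, "tz": 0, "rx": 0, "ry": 0, "rz": -4.2}, {"claw": 1, "tx": 0, "ty": 0, "tz": 0, "rx": 0, "ry": 0, "rz": -5.6}, {"claw": 1, "tx": 0, "ty": 0, "tz": 0, "rx": 0, "ry": 0, "rz": -7}]'

```text
t: 5.62
eef_pos: [0.5282, -0.0495, 0.1694]
orientation: [[-0.865, 0.502, 0.0], [0.502, 0.865, -0.0], [-0.0, -0.0, -1.0]]
contact_force: [-0.8, 0.1, -2.5]
finger_gap: 0.159
gripper_force: 30.0
```

Run:
```python
from h import *
im=grab('wrist'); s=robot.get_state(); print(s['t'],np.round(s['eef_pos'],4),np.round(s['orientation'],4).tolist(),np.round(s['joints'],3),s['contact_force'])
print('cam',-np.array(im['R']).T@im['t'],np.array(im['R'])[2], 'head px',proj(im,[[.5345,.089,.067]]))
```

```text
5.6667 [ 0.5282 -0.0495  0.1694] [[-0.8683, 0.4961, 0.0001], [0.4961, 0.8683, -0.0001], [-0.0001, -0.0001, -1.0]] [-0.116  0.358  1.88  -0.     0.904 -1.167] [-0.13207691  0.03956767 -2.03450891]
cam [ 0.45790914 -0.00834939  0.33128627] [ 0.25394854 -0.14752032 -0.95590161] head px [[450.07328314 119.48103129]]
```

Run:
```python
from h import *
im=load('wrist'); save(im,'w2.png',(370,40,530,200),3.75)
```

```text
(no output)
```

View pics/w2.png

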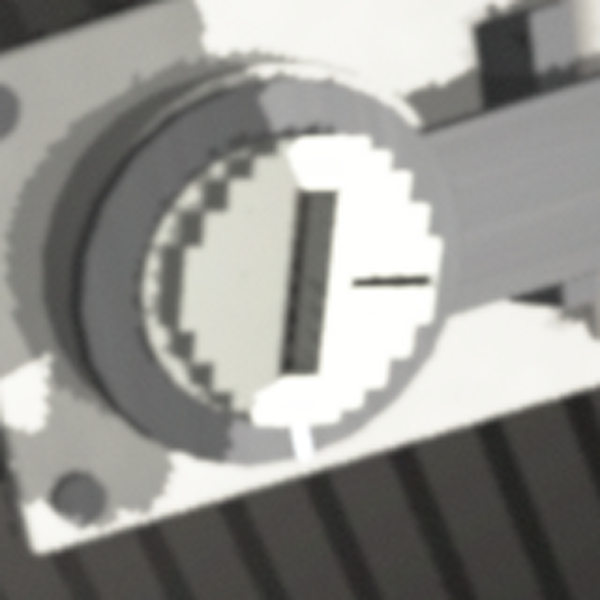

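The wrist crop shows the slot with corners at about (298,190), (338,190), (318,375) and (281,372). The head's dark line runs from (353,283) to (430,280), and the pale rim line is near (299,443).

Run:
```python
from h import *
im=load('wrist'); f=lambda p:(370+p[0]/3.75-.37,40+p[1]/3.75-.37)
A=atz(im,[f(p) for p in[(298,190),(338,190),(318,375),(281,372)]],.067); print(A.round(4),'mid',A.mean(0).round(4))
a=(A[2]+A[3]-A[0]-A[1])[:2]; print('slot yaw',np.degrees(np.arctan2(a[1],a[0])),'len',np.hypot(*a)/2,'w',np.linalg.norm(A[0]-A[1]),np.linalg.norm(A[3]-A[2]))
L=atz(im,[f((353,283)),f((430,280))],.067); d=(L[1]-L[0]); print('line',L.round(4),np.degrees(np.arctan2(d[1],d[0])))
R=atz(im,[f((293,428)),f((306,460))],.0515); c=A.mean(0); d=R.mean(0)-c; print('rim',R.round(4),np.degrees(np.arctan2(d[1],d[0])),np.hypot(d[0],d[1]))
```

```text
[[0.5162 0.0957 0.067 ]
 [0.5198 0.102  0.067 ]
 [0.5489 0.0864 0.067 ]
 [0.5449 0.0806 0.067 ]] mid [0.5325 0.0912 0.067 ]
slot yaw -27.902270108346762 len 0.03275520166754845 w 0.007193974014680725 0.007011222158750244
line [[0.5365 0.0983 0.067 ]
 [0.5431 0.1106 0.067 ]] 61.99164161604398
rim [[0.5616 0.0837 0.0515]
 [0.569  0.0835 0.0515]] -13.069075841115806 0.03370556275678245
```

Emit:
servo_tool --targets '[{"claw": 1, "tx": 0.6, "ty": 1.2, "tz": 0, "rx": 0, "ry": 0, "rz": -0.1}, {"claw": 1, "tx": 1.2, "ty": 2.4, "tz": 0, "rx": 0, "ry": 0, "rz": -0.2}, {"claw": 1, "tx": 1.8, "ty": 3.6, "tz": 0, "rx": 0, "ry": 0, "rz": -0.3}, {"claw": 1, "tx": 2.4, "ty": 4.6, "tz": 0, "rx": 0, "ry": 0, "rz": -0.37}, {"claw": 1, "tx": 2.58, "ty": 5.01, "tz": 0, "rx": 0, "ry": 0, "rz": -0.37}]'

```text
t: 6.08
eef_pos: [0.5361, 0.0942, 0.1694]
orientation: [[-0.877, 0.48, 0.0], [0.48, 0.877, 0.001], [0.0, 0.001, -1.0]]
contact_force: [-0.7, 0.2, -2.1]
finger_gap: 0.157
gripper_force: 30.0
```

Emit:
servo_tool --targets '[{"claw": 1, "tx": 0, "ty": 0, "tz": 0.6, "rx": 0, "ry": 0, "rz": 0}, {"claw": 1, "tx": 0, "ty": 0, "tz": 1.2, "rx": 0, "ry": 0, "rz": 0}, {"claw": 1, "tx": 0, "ty": 0, "tz": 1.6, "rx": 0, "ry": 0, "rz": 0}, {"claw": 1, "tx": 0, "ty": 0, "tz": 1.9, "rx": 0, "ry": 0, "rz": 0}, {"claw": 1, "tx": 0, "ty": 0, "tz": 1.9, "rx": 0, "ry": 0, "rz": 0}]'

```text
t: 6.5
eef_pos: [0.5353, 0.0906, 0.1202]
orientation: [[-0.877, 0.481, -0.003], [0.481, 0.877, -0.0], [0.002, -0.002, -1.0]]
contact_force: [-0.5, -1.1, -1.9]
finger_gap: 0.163
gripper_force: 30.0
```

Emit:
servo_tool --targets '[{"claw": 1, "tx": 0, "ty": 0, "tz": 0.04, "rx": 0, "ry": 0, "rz": 0}, {"claw": 1, "tx": 0, "ty": 0, "tz": 0.08, "rx": 0, "ry": 0, "rz": 0}, {"claw": 1, "tx": 0, "ty": 0, "tz": 0.12, "rx": 0, "ry": 0, "rz": 0}, {"claw": 1, "tx": 0, "ty": 0, "tz": 0.16, "rx": 0, "ry": 0, "rz": 0}, {"claw": 1, "tx": 0, "ty": 0, "tz": 0.2, "rx": 0, "ry": 0, "rz": 0}]'

```text
t: 6.92
eef_pos: [0.5366, 0.0912, 0.117]
orientation: [[-0.877, 0.48, 0.001], [0.48, 0.877, 0.0], [-0.001, 0.0, -1.0]]
contact_force: [-0.1, -0.2, -1.8]
finger_gap: 0.159
gripper_force: 30.0
```

```bash
cat > st.py <<'E'
from h import *
s=robot.get_state(); o=np.array(s['orientation']); p=np.array(s['eef_pos']); f=np.array(s['contact_force'])
print(round(s['t'],2),p.round(4),'yaw',np.degrees(np.arctan2(o[1,0],o[0,0])).round(2),'F',f.round(1),'Ftool',(o.T@f).round(1),'T',np.round(s['wrist_torque'],2),'j6',round(s['joints'][5],2))
E
python3 st.py
```

```text
6.92 [0.5366 0.0912 0.117 ] yaw 151.33 F [-0.1 -0.2 -1.8] Ftool [-0.  -0.3  1.8] T [ 0.03 -0.18 -0.02] j6 -0.92
```

Emit:
servo_tool --targets '[{"claw": 1, "tx": 0, "ty": 0, "tz": 0.03, "rx": 0, "ry": 0, "rz": -0.15}, {"claw": 1, "tx": 0, "ty": 0, "tz": 0.06, "rx": 0, "ry": 0, "rz": -0.15}, {"claw": 1, "tx": 0, "ty": 0, "tz": 0.09, "rx": 0, "ry": 0, "rz": -0.15}, {"claw": 1, "tx": 0, "ty": 0, "tz": 0.1, "rx": 0, "ry": 0, "rz": -0.15}, {"claw": 1, "tx": 0, "ty": 0, "tz": 0.1, "rx": 0, "ry": 0, "rz": -0.15}]'

```text
t: 7.33
eef_pos: [0.5366, 0.0913, 0.1147]
orientation: [[-0.884, 0.468, 0.001], [0.468, 0.884, 0.0], [-0.001, 0.0, -1.0]]
contact_force: [-0.8, 0.1, 4.3]
finger_gap: 0.153
gripper_force: 30.0
```

```bash
python3 st.py
```

```text
7.33 [0.5366 0.0913 0.1147] yaw 152.09 F [-0.8  0.1  4.3] Ftool [ 0.7 -0.3 -4.3] T [-0.04  0.2  -0.02] j6 -0.94
```

Emit:
servo_tool --targets '[{"claw": 1, "tx": 0, "ty": -0.02, "tz": 0.02, "rx": 0, "ry": 0, "rz": 0}, {"claw": 1, "tx": 0, "ty": -0.03, "tz": 0.02, "rx": 0, "ry": 0, "rz": 0}, {"claw": 1, "tx": 0, "ty": -0.04, "tz": 0.02, "rx": 0, "ry": 0, "rz": 0}, {"claw": 1, "tx": 0, "ty": -0.05, "tz": 0.02, "rx": 0, "ry": 0, "rz": 0}, {"claw": 1, "tx": 0, "ty": -0.06, "tz": 0.02, "rx": 0, "ry": 0, "rz": 0}]'

```text
t: 7.75
eef_pos: [0.5365, 0.0907, 0.1146]
orientation: [[-0.883, 0.469, 0.002], [0.469, 0.883, 0.001], [-0.001, 0.002, -1.0]]
contact_force: [-0.6, 3.5, 5.9]
finger_gap: 0.156
gripper_force: 30.0
```

```bash
python3 st.py
```

```text
7.75 [0.5365 0.0907 0.1146] yaw 152.06 F [-0.6  3.5  5.9] Ftool [ 2.2  2.8 -5.9] T [ 0.86 -0.03  0.03] j6 -0.94
```

Emit:
servo_tool --targets '[{"claw": 1, "tx": 0, "ty": -0.02, "tz": 0, "rx": 0, "ry": 0, "rz": 0}, {"claw": 1, "tx": 0, "ty": -0.03, "tz": 0, "rx": 0, "ry": 0, "rz": 0}, {"claw": 1, "tx": 0, "ty": -0.04, "tz": 0, "rx": 0, "ry": 0, "rz": 0}, {"claw": 1, "tx": 0, "ty": -0.05, "tz": 0, "rx": 0, "ry": 0, "rz": 0}, {"claw": 1, "tx": 0, "ty": -0.06, "tz": 0, "rx": 0, "ry": 0, "rz": 0}]'

```text
t: 8.17
eef_pos: [0.5355, 0.089, 0.1141]
orientation: [[-0.884, 0.468, 0.001], [0.468, 0.884, 0.001], [-0.001, 0.001, -1.0]]
contact_force: [-0.4, -0.1, -2.7]
finger_gap: 0.161
gripper_force: 30.0
```

```bash
python3 st.py
```

```text
8.17 [0.5355 0.089  0.1141] yaw 152.1 F [-0.4 -0.1 -2.7] Ftool [ 0.3 -0.2  2.7] T [-0.01 -0.12  0.04] j6 -0.94
```

The contact force has vanished and z has dropped, so the blade is over the slot. Going down.

Emit:
servo_tool --targets '[{"claw": 1, "tx": 0, "ty": 0, "tz": 0.05, "rx": 0, "ry": 0, "rz": 0}, {"claw": 1, "tx": 0, "ty": 0, "tz": 0.1, "rx": 0, "ry": 0, "rz": 0}, {"claw": 1, "tx": 0, "ty": 0, "tz": 0.12, "rx": 0, "ry": 0, "rz": 0}, {"claw": 1, "tx": 0, "ty": 0, "tz": 0.14, "rx": 0, "ry": 0, "rz": 0}, {"claw": 1, "tx": 0, "ty": 0, "tz": 0.15, "rx": 0, "ry": 0, "rz": 0}]'

```text
t: 8.58
eef_pos: [0.5349, 0.0886, 0.1097]
orientation: [[-0.884, 0.468, -0.0], [0.468, 0.884, -0.0], [0.0, -0.0, -1.0]]
contact_force: [0.7, 1.5, -0.7]
finger_gap: 0.158
gripper_force: 30.0
```

```bash
python3 st.py
```

```text
8.58 [0.5349 0.0886 0.1097] yaw 152.09 F [ 0.7  1.5 -0.7] Ftool [0.1 1.6 0.7] T [ 0.25 -0.24  0.01] j6 -0.94
```

In the slot, about 5 mm deep. Continuing down.

Emit:
servo_tool --targets '[{"claw": 1, "tx": 0, "ty": 0.02, "tz": 0.05, "rx": 0, "ry": 0, "rz": 0}, {"claw": 1, "tx": 0, "ty": 0.02, "tz": 0.1, "rx": 0, "ry": 0, "rz": 0}, {"claw": 1, "tx": 0, "ty": 0.02, "tz": 0.13, "rx": 0, "ry": 0, "rz": 0}, {"claw": 1, "tx": 0, "ty": 0.02, "tz": 0.16, "rx": 0, "ry": 0, "rz": 0}, {"claw": 1, "tx": 0, "ty": 0.02, "tz": 0.18, "rx": 0, "ry": 0, "rz": 0}]'

```text
t: 9.0
eef_pos: [0.535, 0.089, 0.1052]
orientation: [[-0.884, 0.468, -0.0], [0.468, 0.884, -0.0], [0.0, -0.0, -1.0]]
contact_force: [-0.0, -0.3, -2.5]
finger_gap: 0.158
gripper_force: 30.0
```

```bash
python3 st.py
```

```text
9.0 [0.535  0.089  0.1052] yaw 152.09 F [-0.  -0.3 -2.5] Ftool [-0.1 -0.3  2.5] T [-0.01 -0.09 -0.02] j6 -0.94
```

Emit:
servo_tool --targets '[{"claw": 1, "tx": 0, "ty": 0, "tz": 0.03, "rx": 0, "ry": 0, "rz": 0}, {"claw": 1, "tx": 0, "ty": 0, "tz": 0.05, "rx": 0, "ry": 0, "rz": 0}, {"claw": 1, "tx": 0, "ty": 0, "tz": 0.07, "rx": 0, "ry": 0, "rz": 0}, {"claw": 1, "tx": 0, "ty": 0, "tz": 0.09, "rx": 0, "ry": 0, "rz": 0}, {"claw": 1, "tx": 0, "ty": 0, "tz": 0.09, "rx": 0, "ry": 0, "rz": 0}]'

```text
t: 9.42
eef_pos: [0.5353, 0.089, 0.1035]
orientation: [[-0.884, 0.468, 0.0], [0.468, 0.884, -0.0], [-0.0, 0.0, -1.0]]
contact_force: [-0.6, -0.5, 3.5]
finger_gap: 0.158
gripper_force: 30.0
```

```bash
python3 st.py
```

```text
9.42 [0.5353 0.089  0.1035] yaw 152.09 F [-0.6 -0.5  3.5] Ftool [ 0.3 -0.7 -3.5] T [-0.11  0.27 -0.02] j6 -0.94
```

Emit:
servo_tool --targets '[{"claw": 1, "tx": 0, "ty": 0, "tz": 0.02, "rx": 0, "ry": 0, "rz": 0}, {"claw": 1, "tx": 0, "ty": 0, "tz": 0.03, "rx": 0, "ry": 0, "rz": 0}, {"claw": 1, "tx": 0, "ty": 0, "tz": 0.04, "rx": 0, "ry": 0, "rz": 0}, {"claw": 1, "tx": 0, "ty": 0, "tz": 0.04, "rx": 0, "ry": 0, "rz": 0}, {"claw": 1, "tx": 0, "ty": 0, "tz": 0.04, "rx": 0, "ry": 0, "rz": 0}]'

```text
t: 9.83
eef_pos: [0.5353, 0.089, 0.1026]
orientation: [[-0.884, 0.468, 0.0], [0.468, 0.884, 0.0], [-0.0, 0.0, -1.0]]
contact_force: [-1.9, -1.1, 6.7]
finger_gap: 0.158
gripper_force: 30.0
```

```bash
python3 st.py
```

```text
9.83 [0.5353 0.089  0.1026] yaw 152.09 F [-1.9 -1.1  6.7] Ftool [ 1.2 -1.8 -6.7] T [-0.1   0.31 -0.04] j6 -0.94
```

Emit:
servo_tool --targets '[{"claw": 1, "tx": 0.05, "ty": 0.02, "tz": -0.01, "rx": 0, "ry": 0, "rz": 0.5}, {"claw": 1, "tx": 0.05, "ty": 0.02, "tz": -0.01, "rx": 0, "ry": 0, "rz": 1.2}, {"claw": 1, "tx": 0.05, "ty": 0.02, "tz": -0.01, "rx": 0, "ry": 0, "rz": 2.0}, {"claw": 1, "tx": 0.05, "ty": 0.02, "tz": -0.01, "rx": 0, "ry": 0, "rz": 2.8}, {"claw": 1, "tx": 0.05, "ty": 0.02, "tz": -0.01, "rx": 0, "ry": 0, "rz": 3.4}]'

```text
t: 10.25
eef_pos: [0.5348, 0.0897, 0.1029]
orientation: [[-0.706, 0.708, 0.001], [0.708, 0.706, -0.001], [-0.001, 0.0, -1.0]]
contact_force: [-0.3, -2.9, 6.2]
finger_gap: 0.158
gripper_force: 30.0
```

```bash
python3 st.py
```

```text
10.25 [0.5348 0.0897 0.1029] yaw 134.93 F [-0.3 -2.9  6.2] Ftool [-1.8 -2.3 -6.2] T [-0.66  0.11  0.1 ] j6 -0.64
```

Emit:
servo_tool --targets '[{"claw": 1, "tx": 0, "ty": -0.02, "tz": 0, "rx": 0, "ry": 0, "rz": 0.8}, {"claw": 1, "tx": 0, "ty": -0.02, "tz": 0, "rx": 0, "ry": 0, "rz": 1.6}, {"claw": 1, "tx": 0, "ty": -0.02, "tz": 0, "rx": 0, "ry": 0, "rz": 2.4}, {"claw": 1, "tx": 0, "ty": -0.02, "tz": 0, "rx": 0, "ry": 0, "rz": 3.2}, {"claw": 1, "tx": 0, "ty": -0.02, "tz": 0, "rx": 0, "ry": 0, "rz": 4.0}]'

```text
t: 10.67
eef_pos: [0.5344, 0.0892, 0.1029]
orientation: [[-0.421, 0.907, 0.001], [0.907, 0.421, -0.001], [-0.001, 0.0, -1.0]]
contact_force: [-1.3, -3.0, 6.3]
finger_gap: 0.159
gripper_force: 30.0
```

```bash
python3 st.py
```

```text
10.67 [0.5344 0.0892 0.1029] yaw 114.93 F [-1.3 -3.   6.3] Ftool [-2.1 -2.4 -6.3] T [-0.82  0.18  0.09] j6 -0.29
```

Emit:
servo_tool --targets '[{"claw": 1, "tx": 0, "ty": -0.03, "tz": 0, "rx": 0, "ry": 0, "rz": 0.8}, {"claw": 1, "tx": 0, "ty": -0.03, "tz": 0, "rx": 0, "ry": 0, "rz": 1.6}, {"claw": 1, "tx": 0, "ty": -0.03, "tz": 0, "rx": 0, "ry": 0, "rz": 2.4}, {"claw": 1, "tx": 0, "ty": -0.03, "tz": 0, "rx": 0, "ry": 0, "rz": 3.2}, {"claw": 1, "tx": 0, "ty": -0.03, "tz": 0, "rx": 0, "ry": 0, "rz": 4.0}]'

```text
t: 11.08
eef_pos: [0.5337, 0.089, 0.1029]
orientation: [[-0.086, 0.996, 0.001], [0.996, 0.086, -0.001], [-0.001, 0.001, -1.0]]
contact_force: [-1.5, -2.9, 5.7]
finger_gap: 0.163
gripper_force: 30.0
```

Emit:
servo_tool --targets '[{"claw": 1, "tx": 0, "ty": 0, "tz": 0, "rx": 0, "ry": 0, "rz": 0.8}, {"claw": 1, "tx": 0, "ty": 0, "tz": 0, "rx": 0, "ry": 0, "rz": 1.6}, {"claw": 1, "tx": 0, "ty": 0, "tz": 0, "rx": 0, "ry": 0, "rz": 2.4}, {"claw": 1, "tx": 0, "ty": 0, "tz": 0, "rx": 0, "ry": 0, "rz": 3.0}, {"claw": 1, "tx": 0, "ty": 0, "tz": 0, "rx": 0, "ry": 0, "rz": 3.5}]'

```text
t: 11.5
eef_pos: [0.5332, 0.0889, 0.1027]
orientation: [[0.217, 0.976, -0.0], [0.976, -0.217, -0.001], [-0.001, 0.0, -1.0]]
contact_force: [-2.1, -2.9, 6.6]
finger_gap: 0.161
gripper_force: 30.0
```

```bash
python3 st.py
python3 - <<'E'
from h import *
im=grab('wrist'); u,v=proj(im,[[.534,.0895,.067]])[0]; print(u,v,proj(im,[[.565,.0835,.0515]]))
u,v=int(u),int(v); save(im,'w3.png',(max(0,u-100),max(0,v-75),min(560,u+100),min(420,v+75)),4); print(max(0,u-100),max(0,v-75))
E
```

```text
11.5 [0.5332 0.0889 0.1027] yaw 77.46 F [-2.1 -2.9  6.6] Ftool [-3.3 -1.4 -6.6] T [-0.75  0.43  0.12] j6 0.36
274.37532511972887 240.79795587355585 [[326.03499469 229.86679169]]
174 165
```

View pics/w3.png

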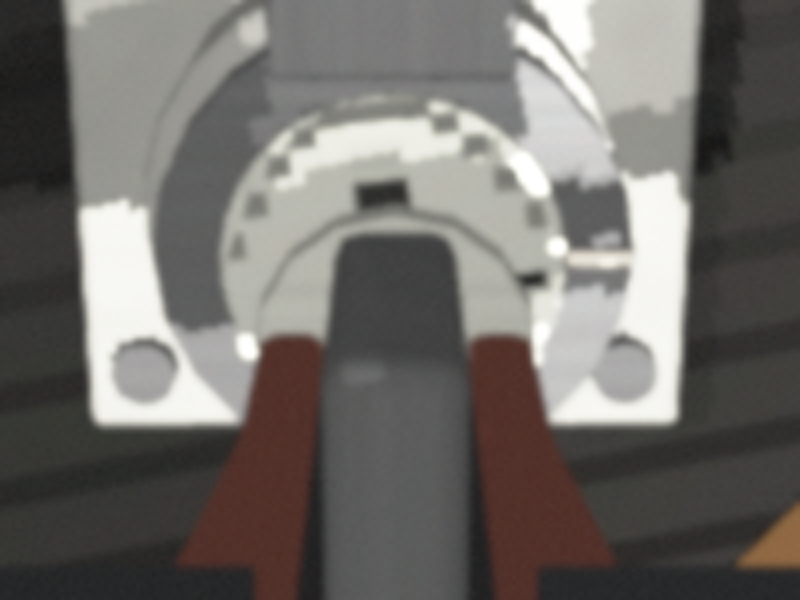

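Run:
```python
from h import *
im=load('wrist'); f=lambda p:(174+p[0]/4-.37,165+p[1]/4-.37)
for n,pts in (('head top',[(255,240),(430,140),(520,260),(330,160)]),('rim',[(600,300),(600,230),(590,257),(190,230)]),('slot end',[(360,175),(405,172)]),('strap',[(390,30)])):
    print(n,world(im,[f(p) for p in pts]).round(4).tolist())
for zh,zr in ((.067,.0515),(.067,.0567),(.065,.0515)):
    L=atz(im,[f((521,279)),f((544,278))],zh); R=atz(im,[f((570,258)),f((630,258))],zr); S=atz(im,[f((357,193)),f((408,190))],zh)
    d=L[1]-L[0]; e=R[1]-R[0]; print(zh,zr,'line',L[:,:2].round(4).tolist(),np.degrees(np.arctan2(d[1],d[0])),'rim',R[:,:2].round(4).tolist(),np.degrees(np.arctan2(e[1],e[0])),'slotend',S.mean(0).round(4))
    for c in ([.5332,.0889],[.5345,.0895]):
        c=np.array(c); a=[np.degrees(np.arctan2(*(x-c)[::-1])) for x in (L[:,:2].mean(0),R[:,:2].mean(0),S[:,:2].mean(0))]; print('  angles line,rim,slot',np.round(a,1))
```

```text
head top [[0.5157, 0.1034, 0.0665], [0.5428, 0.1123, 0.066], [0.5516, 0.092, 0.0655], [0.5286, 0.1122, 0.0651]]
rim [[0.5625, 0.0772, 0.0507], [0.5645, 0.0887, 0.0514], [0.5622, 0.0847, 0.0514], [0.5038, 0.1021, 0.0512]]
slot end [[0.5322, 0.1093, 0.0655], [0.5385, 0.1086, 0.0664]]
strap [[0.5403, 0.1266, 0.056]]
0.067 0.0515 line [[0.5512, 0.0897], [0.5544, 0.0892]] -9.811653695961418 rim [[0.5592, 0.0853], [0.5681, 0.0833]] -12.47844193393194 slotend [0.5349 0.1067 0.067 ]
  angles line,rim,slot [ 1.6 -8.6 84.7]
  angles line,rim,slot [ -0.2 -10.1  88.8]
0.067 0.0567 line [[0.5512, 0.0897], [0.5544, 0.0892]] -9.811653695961418 rim [[0.559, 0.0873], [0.5677, 0.0854]] -12.478441933931713 slotend [0.5349 0.1067 0.067 ]
  angles line,rim,slot [ 1.6 -4.8 84.7]
  angles line,rim,slot [-0.2 -6.2 88.8]
0.065 0.0515 line [[0.5512, 0.0889], [0.5544, 0.0883]] -9.811653695961816 rim [[0.5592, 0.0853], [0.5681, 0.0833]] -12.47844193393194 slotend [0.5347 0.1061 0.065 ]
  angles line,rim,slot [-0.8 -8.6 85. ]
  angles line,rim,slot [ -2.7 -10.1  89.3]
```

Emit:
servo_tool --targets '[{"claw": 1, "tx": 0, "ty": 0, "tz": 0, "rx": 0, "ry": 0, "rz": 0.3}, {"claw": 1, "tx": 0, "ty": 0, "tz": 0, "rx": 0, "ry": 0, "rz": 0.6}, {"claw": 1, "tx": 0, "ty": 0, "tz": 0, "rx": 0, "ry": 0, "rz": 0.9}, {"claw": 1, "tx": 0, "ty": 0, "tz": 0, "rx": 0, "ry": 0, "rz": 0.9}, {"claw": 1, "tx": 0, "ty": 0, "tz": 0, "rx": 0, "ry": 0, "rz": 0.9}]'

```text
t: 11.97
eef_pos: [0.533, 0.0889, 0.1027]
orientation: [[0.29, 0.957, -0.0], [0.957, -0.291, -0.001], [-0.001, -0.0, -1.0]]
contact_force: [-2.8, -2.7, 5.8]
finger_gap: 0.159
gripper_force: 30.0
```

```bash
python3 st.py
python3 - <<'E'
from h import *
im=grab('wrist'); t=grab('top')
a=cv2.resize(im['color'][200:255,210:340],None,fx=6,fy=6,interpolation=cv2.INTER_CUBIC)
cv2.imwrite('pics/w4.png',a[:,:,::-1])
E
```

```text
11.97 [0.533  0.0889 0.1027] yaw 73.11 F [-2.8 -2.7  5.8] Ftool [-3.4 -1.9 -5.8] T [-0.75  0.47  0.1 ] j6 0.44
```

View pics/w4.png

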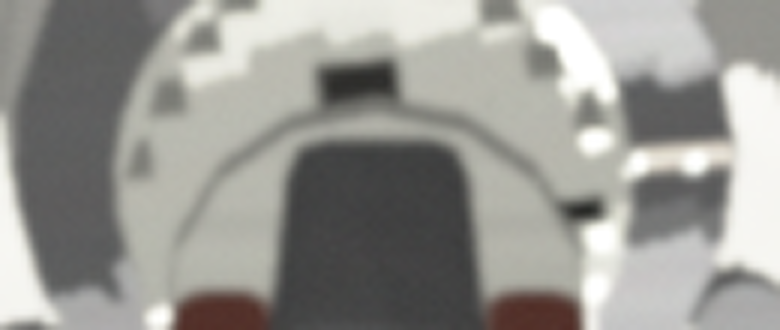

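Run:
```python
from h import *
im=load('wrist'); f=lambda p:(210+p[0]/6-.42,200+p[1]/6-.42)
an=lambda d:np.degrees(np.arctan2(d[1],d[0])).round(1)
E=atz(im,[f((318,69)),f((397,65))],.067); L=atz(im,[f((563,208)),f((605,208))],.067); R=atz(im,[f((632,158)),f((728,155))],.0515)
# head circle: boundary outline points in picture
H=atz(im,[f((120,160)),f((150,80)),(f((617,140))),f((600,60)),f((122,220))],.067)
from scipy.optimize import least_squares
c=least_squares(lambda c:np.hypot(*(H[:,:2]-c).T)-.026,[.533,.09]).x; print('c head',c.round(4),(np.hypot(*(H[:,:2]-c).T)).round(4))
print('edge',an(E[1]-E[0]),np.linalg.norm(E[1]-E[0]),'line',an(L[1]-L[0]),'rim',an(R[1]-R[0]))
S=E.mean(0)[:2]; Lm=L.mean(0)[:2]; Rm=R.mean(0)[:2]
# centre from slot+line: c such that S-c (17mm) and L-c perpendicular; c from rim: on radial line -12.4
u=np.array([np.cos(np.radians(-12.4)),np.sin(np.radians(-12.4))])
for r in (.033,.035,.037): pass
cr=R[1,:2]-.037*u; print('c rim',cr.round(4))
for cc in (c,cr,(c+cr)/2): print(cc.round(4),'line',an(Lm-cc),'slot-90',an(S-cc)-90,'rim',an(Rm-cc),'dist',np.linalg.norm(S-cc).round(4))
```

```text
c head [0.5335 0.0906] [0.0258 0.0266 0.0241 0.0268 0.0246]
edge -13.8 0.0073376331454301 line -16.8 rim -14.9
c rim [0.5317 0.091 ]
[0.5335 0.0906] line -8.0 slot-90 -9.400000000000006 rim -12.1 dist 0.0171
[0.5317 0.091 ] line -8.3 slot-90 -15.400000000000006 rim -12.0 dist 0.0171
[0.5326 0.0908] line -8.2 slot-90 -12.400000000000006 rim -12.0 dist 0.0171
```

Emit:
servo_tool --targets '[{"claw": 1, "tx": 0, "ty": 0, "tz": 0, "rx": 0, "ry": 0, "rz": -0.25}, {"claw": 1, "tx": 0, "ty": 0, "tz": -0.05, "rx": 0, "ry": 0, "rz": -0.5}, {"claw": 1, "tx": 0, "ty": 0, "tz": -0.15, "rx": 0, "ry": 0, "rz": -0.5}, {"claw": 1, "tx": 0, "ty": 0, "tz": -0.3, "rx": 0, "ry": 0, "rz": -0.5}, {"claw": 1, "tx": 0, "ty": 0, "tz": -0.5, "rx": 0, "ry": 0, "rz": -0.5}]'

```text
t: 12.48
eef_pos: [0.533, 0.0894, 0.1148]
orientation: [[0.249, 0.968, -0.001], [0.968, -0.249, 0.0], [-0.0, -0.001, -1.0]]
contact_force: [-0.0, 0.5, -1.4]
finger_gap: 0.157
gripper_force: 30.0
```

Emit:
servo_tool --targets '[{"claw": 1, "tx": 0, "ty": 0, "tz": -0.4, "rx": 0, "ry": 0, "rz": 0}, {"claw": 1, "tx": 0, "ty": 0, "tz": -0.8, "rx": 0, "ry": 0, "rz": 0}, {"claw": 1, "tx": 0, "ty": 0, "tz": -1.2, "rx": 0, "ry": 0, "rz": 0}, {"claw": 1, "tx": 0, "ty": 0, "tz": -1.6, "rx": 0, "ry": 0, "rz": 0}, {"claw": 1, "tx": 0, "ty": 0, "tz": -2.0, "rx": 0, "ry": 0, "rz": 0}]'

```text
t: 12.9
eef_pos: [0.5335, 0.0894, 0.1664]
orientation: [[0.249, 0.969, 0.001], [0.969, -0.249, 0.0], [0.0, 0.001, -1.0]]
contact_force: [0.1, -0.5, -2.5]
finger_gap: 0.157
gripper_force: 30.0
```

Emit:
servo_tool --targets '[{"claw": 1, "tx": -0.9, "ty": 0, "tz": 0, "rx": 0, "ry": 0, "rz": 0}, {"claw": 1, "tx": -1.8, "ty": 0, "tz": 0, "rx": 0, "ry": 0, "rz": 0}, {"claw": 1, "tx": -2.6, "ty": 0, "tz": 0, "rx": 0, "ry": 0, "rz": 0}, {"claw": 1, "tx": -3.2, "ty": 0, "tz": 0, "rx": 0, "ry": 0, "rz": 0}, {"claw": 1, "tx": -3.2, "ty": 0, "tz": 0, "rx": 0, "ry": 0, "rz": 0}]'

```text
t: 13.32
eef_pos: [0.5127, 0.0099, 0.1657]
orientation: [[0.251, 0.968, -0.0], [0.968, -0.251, -0.001], [-0.001, 0.0, -1.0]]
contact_force: [-0.0, 0.0, -1.9]
finger_gap: 0.154
gripper_force: 30.0
```

Emit:
servo_tool --targets '[{"claw": 1, "tx": 0, "ty": 0, "tz": 0, "rx": 0, "ry": 0, "rz": 0}, {"claw": 1, "tx": 0, "ty": 0, "tz": 0, "rx": 0, "ry": 0, "rz": 0}, {"claw": 1, "tx": 0, "ty": 0, "tz": 0, "rx": 0, "ry": 0, "rz": 0}, {"claw": 1, "tx": 0, "ty": 0, "tz": 0, "rx": 0, "ry": 0, "rz": 0}, {"claw": 1, "tx": 0, "ty": 0, "tz": 0, "rx": 0, "ry": 0, "rz": 0}]'

```text
t: 13.73
eef_pos: [0.5135, 0.0125, 0.1649]
orientation: [[0.248, 0.969, 0.0], [0.969, -0.248, 0.0], [0.0, 0.0, -1.0]]
contact_force: [-0.2, 0.9, -2.0]
finger_gap: 0.161
gripper_force: 30.0
```

```bash
python3 st.py
python3 - <<'E'
from h import *
im=grab('wrist'); u,v=proj(im,[[.5335,.0895,.067]])[0].astype(int); print(u,v)
x0,y0=max(0,u-70),max(0,v-60); print(x0,y0)
save(im,'w5.png',(x0,y0,x0+140,y0+120),5)
E
```

```text
13.73 [0.5135 0.0125 0.1649] yaw 75.64 F [-0.2  0.9 -2. ] Ftool [ 0.8 -0.4  2. ] T [-0.01 -0.05 -0.03] j6 0.25
273 95
203 35
```

View pics/w5.png

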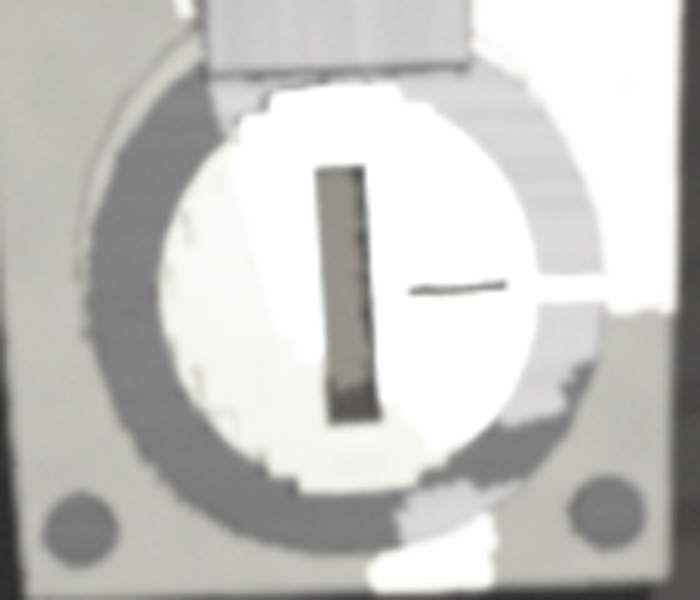

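The clear view shows the slot from (342,168) to (355,420), the head's dark line from (410,292) to (507,286), and the rim line at about (540..605, 288). They look nearly in line, so I'll measure.

Run:
```python
from h import *
im=load('wrist'); f=lambda p:(203+p[0]/5-.4,35+p[1]/5-.4)
an=lambda d:np.degrees(np.arctan2(d[1],d[0])).round(2)
w=lambda ps,z:atz(im,[f(p) for p in ps],z)[:,:2]
S=w([(317,170),(364,166),(381,420),(330,423)],.067); L=w([(410,292),(507,286)],.067); R=w([(540,289),(605,287)],.0515)
s=(S[0]+S[1]-S[2]-S[3])/2; c=S.mean(0)
P=w([(45,530),(605,512)],.012); H=w([(80,528),(607,513)],.012)
print('slot',an(s)-90,np.hypot(*s),'c',c.round(4),'line',an(L[1]-L[0]),'line from c',an(L.mean(0)-c),'rim from c',an(R.mean(0)-c),'rim own',an(R[1]-R[0]),'holes',an(H[1]-H[0]), 'plate edge',an(np.diff(w([(60,598),(660,580)],.012),axis=0)[0]))
# fit slot edges at subpixel
g=cv2.cvtColor(im['color'],cv2.COLOR_RGB2GRAY).astype(float)
lp,rp=[],[]
for v in range(72,117):
    row=g[v,258:290]; k=np.where(row<190)[0]
    if len(k)<3: continue
    a,b=k[0],k[-1]
    lp.append((258+a-(190-row[a])/(row[a-1]-row[a]) ,v)); rp.append((258+b+(190-row[b])/(row[b+1]-row[b]),v))
for q in (lp,rp):
    X=atz(im,q,.067)[:,:2]; vx,vy,_,_=cv2.fitLine(X.astype(np.float32),cv2.DIST_HUBER,0,1e-4,1e-4).ravel(); print('edge',len(q),np.degrees(np.arctan(vy/vx))%180-90)
```

```text
slot -10.790000000000006 0.03236730645476867 c [0.5329 0.0909] line -10.95 line from c -10.26 rim from c -12.14 rim own -12.65 holes -12.7 plate edge -12.6Traceback (most recent call last):
  File "<stdin>", line 16, in <module>
IndexError: index 32 is out of bounds for axis 0 with size 32
```

The line is about 1.8° (0.03 rad) short of the rim line. I'll re-seat the key and take up the remainder.

Emit:
servo_tool --targets '[{"claw": 1, "tx": 0.9, "ty": 0, "tz": 0, "rx": 0, "ry": 0, "rz": -0.2}, {"claw": 1, "tx": 1.8, "ty": 0, "tz": 0, "rx": 0, "ry": 0, "rz": -0.5}, {"claw": 1, "tx": 2.6, "ty": 0, "tz": 0, "rx": 0, "ry": 0, "rz": -0.5}, {"claw": 1, "tx": 3.1, "ty": 0, "tz": 0, "rx": 0, "ry": 0, "rz": -0.5}, {"claw": 1, "tx": 3.2, "ty": 0, "tz": 0, "rx": 0, "ry": 0, "rz": -0.5}]'

```text
t: 14.2
eef_pos: [0.5338, 0.0912, 0.1649]
orientation: [[0.204, 0.979, 0.0], [0.979, -0.204, 0.0], [0.0, 0.0, -1.0]]
contact_force: [-0.1, -0.9, -2.0]
finger_gap: 0.159
gripper_force: 30.0
```

Emit:
servo_tool --targets '[{"claw": 1, "tx": 0, "ty": 0, "tz": 0.5, "rx": 0, "ry": 0, "rz": 0}, {"claw": 1, "tx": 0, "ty": 0, "tz": 1.0, "rx": 0, "ry": 0, "rz": 0}, {"claw": 1, "tx": 0, "ty": 0, "tz": 1.4, "rx": 0, "ry": 0, "rz": 0}, {"claw": 1, "tx": 0, "ty": 0, "tz": 1.8, "rx": 0, "ry": 0, "rz": 0}, {"claw": 1, "tx": 0, "ty": 0, "tz": 1.8, "rx": 0, "ry": 0, "rz": 0}]'

```text
t: 14.62
eef_pos: [0.5319, 0.0888, 0.1179]
orientation: [[0.207, 0.978, -0.003], [0.978, -0.207, -0.001], [-0.001, -0.003, -1.0]]
contact_force: [-0.8, 0.2, -2.5]
finger_gap: 0.152
gripper_force: 30.0
```

Emit:
servo_tool --targets '[{"claw": 1, "tx": 0, "ty": 0, "tz": 0.05, "rx": 0, "ry": 0, "rz": 0}, {"claw": 1, "tx": 0, "ty": 0, "tz": 0.1, "rx": 0, "ry": 0, "rz": 0}, {"claw": 1, "tx": 0, "ty": 0, "tz": 0.15, "rx": 0, "ry": 0, "rz": 0}, {"claw": 1, "tx": 0, "ty": 0, "tz": 0.2, "rx": 0, "ry": 0, "rz": 0}, {"claw": 1, "tx": 0, "ty": 0, "tz": 0.25, "rx": 0, "ry": 0, "rz": 0}]'

```text
t: 15.03
eef_pos: [0.5335, 0.0894, 0.114]
orientation: [[0.206, 0.978, 0.001], [0.978, -0.206, 0.0], [0.0, 0.001, -1.0]]
contact_force: [0.3, 0.4, -2.0]
finger_gap: 0.156
gripper_force: 30.0
```

```bash
python3 st.py
```

```text
15.03 [0.5335 0.0894 0.114 ] yaw 78.09 F [ 0.3  0.4 -2. ] Ftool [0.5 0.2 2. ] T [-0.03 -0.04  0.04] j6 0.35
```

Emit:
servo_tool --targets '[{"claw": 1, "tx": 0, "ty": 0, "tz": 0.04, "rx": 0, "ry": 0, "rz": 0}, {"claw": 1, "tx": 0, "ty": 0, "tz": 0.08, "rx": 0, "ry": 0, "rz": 0}, {"claw": 1, "tx": 0, "ty": 0, "tz": 0.12, "rx": 0, "ry": 0, "rz": 0}, {"claw": 1, "tx": 0, "ty": 0, "tz": 0.16, "rx": 0, "ry": 0, "rz": 0}, {"claw": 1, "tx": 0, "ty": 0, "tz": 0.2, "rx": 0, "ry": 0, "rz": 0}]'

```text
t: 15.45
eef_pos: [0.5333, 0.0894, 0.1086]
orientation: [[0.206, 0.978, 0.0], [0.978, -0.206, -0.0], [-0.0, 0.0, -1.0]]
contact_force: [-1.0, 0.2, -1.3]
finger_gap: 0.159
gripper_force: 30.0
```

```bash
python3 st.py
```

```text
15.45 [0.5333 0.0894 0.1086] yaw 78.1 F [-1.   0.2 -1.3] Ftool [-0.  -1.1  1.3] T [ 0.01 -0.08  0.08] j6 0.35
```

Emit:
servo_tool --targets '[{"claw": 1, "tx": 0, "ty": -0.01, "tz": 0.06, "rx": 0, "ry": 0, "rz": 0}, {"claw": 1, "tx": 0, "ty": -0.01, "tz": 0.12, "rx": 0, "ry": 0, "rz": 0}, {"claw": 1, "tx": 0, "ty": -0.01, "tz": 0.18, "rx": 0, "ry": 0, "rz": 0}, {"claw": 1, "tx": 0, "ty": -0.01, "tz": 0.22, "rx": 0, "ry": 0, "rz": 0}, {"claw": 1, "tx": 0, "ty": -0.01, "tz": 0.25, "rx": 0, "ry": 0, "rz": 0}]'

```text
t: 15.87
eef_pos: [0.5331, 0.0894, 0.1027]
orientation: [[0.206, 0.978, 0.0], [0.978, -0.206, 0.0], [0.0, 0.0, -1.0]]
contact_force: [-2.2, -0.6, 5.7]
finger_gap: 0.16
gripper_force: 30.0
```

```bash
python3 st.py
```

```text
15.87 [0.5331 0.0894 0.1027] yaw 78.09 F [-2.2 -0.6  5.7] Ftool [-1.  -2.  -5.7] T [-0.09  0.37 -0.  ] j6 0.35
```

Home again at z 0.1027 with about 8 N. Next comes the last bit of the turn: 6.75°, to yaw 71.3°. Then I'll relieve the play and withdraw to look.

Emit:
servo_tool --targets '[{"claw": 1, "tx": 0, "ty": 0, "tz": 0, "rx": 0, "ry": 0, "rz": 0.5}, {"claw": 1, "tx": 0, "ty": 0, "tz": 0, "rx": 0, "ry": 0, "rz": 0.9}, {"claw": 1, "tx": 0, "ty": 0, "tz": 0, "rx": 0, "ry": 0, "rz": 1.2}, {"claw": 1, "tx": 0, "ty": 0, "tz": 0, "rx": 0, "ry": 0, "rz": 1.35}, {"claw": 1, "tx": 0, "ty": 0, "tz": 0, "rx": 0, "ry": 0, "rz": 1.35}]'

```text
t: 16.28
eef_pos: [0.5331, 0.0895, 0.103]
orientation: [[0.321, 0.947, 0.0], [0.947, -0.321, 0.0], [0.0, 0.0, -1.0]]
contact_force: [-2.0, -0.2, 4.8]
finger_gap: 0.158
gripper_force: 30.0
```

```bash
python3 st.py
```

```text
16.28 [0.5331 0.0895 0.103 ] yaw 71.3 F [-2.  -0.2  4.8] Ftool [-0.9 -1.8 -4.8] T [0.04 0.4  0.04] j6 0.47
```

Emit:
servo_tool --targets '[{"claw": 1, "tx": 0, "ty": 0, "tz": 0, "rx": 0, "ry": 0, "rz": -0.25}, {"claw": 1, "tx": 0, "ty": 0, "tz": -0.05, "rx": 0, "ry": 0, "rz": -0.5}, {"claw": 1, "tx": 0, "ty": 0, "tz": -0.15, "rx": 0, "ry": 0, "rz": -0.5}, {"claw": 1, "tx": 0, "ty": 0, "tz": -0.3, "rx": 0, "ry": 0, "rz": -0.5}, {"claw": 1, "tx": 0, "ty": 0, "tz": -0.5, "rx": 0, "ry": 0, "rz": -0.5}]'

```text
t: 16.7
eef_pos: [0.5327, 0.0894, 0.1148]
orientation: [[0.279, 0.96, -0.001], [0.96, -0.279, -0.0], [-0.0, -0.001, -1.0]]
contact_force: [0.5, -0.4, -1.8]
finger_gap: 0.158
gripper_force: 30.0
```

Emit:
servo_tool --targets '[{"claw": 1, "tx": 0, "ty": 0, "tz": -0.4, "rx": 0, "ry": 0, "rz": 0}, {"claw": 1, "tx": 0, "ty": 0, "tz": -0.8, "rx": 0, "ry": 0, "rz": 0}, {"claw": 1, "tx": 0, "ty": 0, "tz": -1.2, "rx": 0, "ry": 0, "rz": 0}, {"claw": 1, "tx": 0, "ty": 0, "tz": -1.6, "rx": 0, "ry": 0, "rz": 0}, {"claw": 1, "tx": 0, "ty": 0, "tz": -2.0, "rx": 0, "ry": 0, "rz": 0}]'

```text
t: 17.12
eef_pos: [0.5332, 0.0894, 0.1664]
orientation: [[0.278, 0.96, 0.001], [0.96, -0.278, 0.0], [0.0, 0.001, -1.0]]
contact_force: [0.1, 0.7, -2.6]
finger_gap: 0.158
gripper_force: 30.0
```

Emit:
servo_tool --targets '[{"claw": 1, "tx": -0.9, "ty": 0, "tz": 0, "rx": 0, "ry": 0, "rz": 0}, {"claw": 1, "tx": -1.8, "ty": 0, "tz": 0, "rx": 0, "ry": 0, "rz": 0}, {"claw": 1, "tx": -2.6, "ty": 0, "tz": 0, "rx": 0, "ry": 0, "rz": 0}, {"claw": 1, "tx": -3.2, "ty": 0, "tz": 0, "rx": 0, "ry": 0, "rz": 0}, {"claw": 1, "tx": -3.2, "ty": 0, "tz": 0, "rx": 0, "ry": 0, "rz": 0}]'

```text
t: 17.53
eef_pos: [0.51, 0.0107, 0.1657]
orientation: [[0.28, 0.96, -0.0], [0.96, -0.28, -0.001], [-0.001, 0.0, -1.0]]
contact_force: [1.1, 0.1, -3.1]
finger_gap: 0.158
gripper_force: 30.0
```

Emit:
servo_tool --targets '[{"claw": 1, "tx": 0, "ty": 0, "tz": 0, "rx": 0, "ry": 0, "rz": 0}, {"claw": 1, "tx": 0, "ty": 0, "tz": 0, "rx": 0, "ry": 0, "rz": 0}, {"claw": 1, "tx": 0, "ty": 0, "tz": 0, "rx": 0, "ry": 0, "rz": 0}, {"claw": 1, "tx": 0, "ty": 0, "tz": 0, "rx": 0, "ry": 0, "rz": 0}, {"claw": 1, "tx": 0, "ty": 0, "tz": 0, "rx": 0, "ry": 0, "rz": 0}]'

```text
t: 17.95
eef_pos: [0.5109, 0.0132, 0.1649]
orientation: [[0.277, 0.961, 0.0], [0.961, -0.277, 0.0], [0.0, 0.0, -1.0]]
contact_force: [0.7, -0.1, -3.1]
finger_gap: 0.162
gripper_force: 30.0
```

```bash
python3 st.py
python3 - <<'E'
from h import *
im=grab('wrist'); u,v=proj(im,[[.5335,.0895,.067]])[0].astype(int)
x0,y0=max(0,u-70),max(0,v-60); print(x0,y0)
save(im,'w6.png',(x0,y0,x0+140,y0+120),5)
E
```

```text
17.95 [0.5109 0.0132 0.1649] yaw 73.89 F [ 0.7 -0.1 -3.1] Ftool [0.1 0.7 3.1] T [-0.05 -0.06  0.02] j6 0.28
204 35
```

View pics/w6.png

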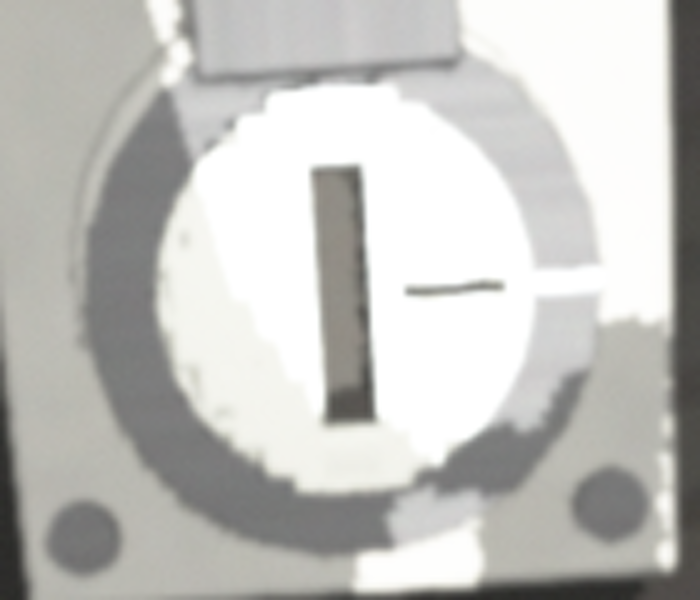

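Run:
```python
from h import *
im=load('wrist'); f=lambda p:(204+p[0]/5-.4,35+p[1]/5-.4)
an=lambda d:np.degrees(np.arctan2(d[1],d[0])).round(2)
w=lambda ps,z:atz(im,[f(p) for p in ps],z)[:,:2]
S=w([(311,170),(360,166),(375,421),(326,424)],.067); L=w([(405,291),(502,286)],.067); R=w([(535,284),(600,279)],.0515)
s=(S[0]+S[1]-S[2]-S[3])/2; c=S.mean(0); H=w([(84,537),(610,503)],.012)
print('slot',an(s)-90,'c',c.round(4),'line',an(L[1]-L[0]),'line from c',an(L.mean(0)-c),'rim from c',an(R.mean(0)-c),'rim own',an(R[1]-R[0]),'holes',an(H[1]-H[0]))
```

```text
slot -12.560000000000002 c [0.5327 0.0909] line -13.26 line from c -11.51 rim from c -12.19 rim own -11.88 holes -12.41
```

The lines agree within about 0.5° (slot −12.6°, rim about −12.2°). Returning the key to the wooden stand.

Emit:
servo_tool --targets '[{"claw": 1, "tx": -0.77, "ty": 0.22, "tz": 0, "rx": 0, "ry": 0, "rz": 1.4}, {"claw": 1, "tx": -1.54, "ty": 0.44, "tz": 0, "rx": 0, "ry": 0, "rz": 2.8}, {"claw": 1, "tx": -2.31, "ty": 0.66, "tz": 0, "rx": 0, "ry": 0, "rz": 4.2}, {"claw": 1, "tx": -3.08, "ty": 0.88, "tz": 0, "rx": 0, "ry": 0, "rz": 5.6}, {"claw": 1, "tx": -3.84, "ty": 1.11, "tz": 0, "rx": 0, "ry": 0, "rz": 7}]'

```text
t: 18.42
eef_pos: [0.5107, -0.0879, 0.1649]
orientation: [[0.782, 0.623, -0.0], [0.623, -0.782, 0.0], [-0.0, -0.0, -1.0]]
contact_force: [0.3, 0.4, -2.3]
finger_gap: 0.155
gripper_force: 30.0
```

Emit:
servo_tool --targets '[{"claw": 1, "tx": -0.48, "ty": 0.6, "tz": 0, "rx": 0, "ry": 0, "rz": 1.4}, {"claw": 1, "tx": -0.96, "ty": 1.2, "tz": 0, "rx": 0, "ry": 0, "rz": 2.8}, {"claw": 1, "tx": -1.44, "ty": 1.8, "tz": 0, "rx": 0, "ry": 0, "rz": 4.2}, {"claw": 1, "tx": -1.92, "ty": 2.4, "tz": 0, "rx": 0, "ry": 0, "rz": 5.6}, {"claw": 1, "tx": -2.41, "ty": 2.99, "tz": 0, "rx": 0, "ry": 0, "rz": 6.9}]'

```text
t: 18.83
eef_pos: [0.5107, -0.1841, 0.1648]
orientation: [[0.998, 0.07, -0.0], [0.07, -0.998, 0.0], [-0.0, -0.0, -1.0]]
contact_force: [-0.1, -0.7, -1.9]
finger_gap: 0.158
gripper_force: 30.0
```

Emit:
servo_tool --targets '[{"claw": 1, "tx": 0, "ty": 0, "tz": 0.6, "rx": 0, "ry": 0, "rz": 0}, {"claw": 1, "tx": 0, "ty": 0, "tz": 1.2, "rx": 0, "ry": 0, "rz": 0}, {"claw": 1, "tx": 0, "ty": 0, "tz": 2.0, "rx": 0, "ry": 0, "rz": 0}, {"claw": 1, "tx": 0, "ty": 0, "tz": 2.4, "rx": 0, "ry": 0, "rz": 0}, {"claw": 1, "tx": 0, "ty": 0, "tz": 2.4, "rx": 0, "ry": 0, "rz": 0}]'

```text
t: 19.25
eef_pos: [0.5091, -0.1826, 0.1027]
orientation: [[0.997, 0.076, -0.004], [0.076, -0.997, 0.002], [-0.004, -0.002, -1.0]]
contact_force: [0.4, -0.9, -2.5]
finger_gap: 0.158
gripper_force: 30.0
```

```bash
python3 st.py
```

```text
19.25 [ 0.5091 -0.1826  0.1027] yaw 4.35 F [ 0.4 -0.9 -2.5] Ftool [0.3 1.  2.5] T [-0.    0.03 -0.03] j6 1.13
```

Emit:
servo_tool --targets '[{"claw": 1, "tx": 0, "ty": 0, "tz": 0.2, "rx": 0, "ry": 0, "rz": 0}, {"claw": 1, "tx": 0, "ty": 0, "tz": 0.4, "rx": 0, "ry": 0, "rz": 0}, {"claw": 1, "tx": 0, "ty": 0, "tz": 0.6, "rx": 0, "ry": 0, "rz": 0}, {"claw": 1, "tx": 0, "ty": 0, "tz": 0.6, "rx": 0, "ry": 0, "rz": 0}, {"claw": 1, "tx": 0, "ty": 0, "tz": 0.6, "rx": 0, "ry": 0, "rz": 0}]'

```text
t: 19.67
eef_pos: [0.5107, -0.1833, 0.09]
orientation: [[0.997, 0.076, 0.0], [0.076, -0.997, -0.0], [0.0, 0.0, -1.0]]
contact_force: [0.4, -1.1, -1.6]
finger_gap: 0.157
gripper_force: 30.0
```

```bash
python3 st.py
```

```text
19.67 [ 0.5107 -0.1833  0.09  ] yaw 4.35 F [ 0.4 -1.1 -1.6] Ftool [0.3 1.1 1.6] T [ 0.03  0.   -0.04] j6 1.13
```

On position within 0.5 mm. Descending into the pocket.

Emit:
servo_tool --targets '[{"claw": 1, "tx": 0.02, "ty": -0.02, "tz": 0.15, "rx": 0, "ry": 0, "rz": 0}, {"claw": 1, "tx": 0.02, "ty": -0.02, "tz": 0.3, "rx": 0, "ry": 0, "rz": 0}, {"claw": 1, "tx": 0.02, "ty": -0.02, "tz": 0.4, "rx": 0, "ry": 0, "rz": 0}, {"claw": 1, "tx": 0.02, "ty": -0.02, "tz": 0.5, "rx": 0, "ry": 0, "rz": 0}, {"claw": 1, "tx": 0.02, "ty": -0.02, "tz": 0.6, "rx": 0, "ry": 0, "rz": 0}]'

```text
t: 20.08
eef_pos: [0.511, -0.1828, 0.0746]
orientation: [[0.997, 0.076, -0.0], [0.076, -0.997, 0.0], [-0.0, -0.0, -1.0]]
contact_force: [-0.4, -1.1, -2.6]
finger_gap: 0.161
gripper_force: 30.0
```

```bash
python3 st.py
```

```text
20.08 [ 0.511  -0.1828  0.0746] yaw 4.34 F [-0.4 -1.1 -2.6] Ftool [-0.4  1.   2.6] T [ 0.05 -0.    0.01] j6 1.13
```

In the pocket, still free. Lowering the remaining 15 mm or so gently.

Emit:
servo_tool --targets '[{"claw": 1, "tx": 0, "ty": 0, "tz": 0.15, "rx": 0, "ry": 0, "rz": 0}, {"claw": 1, "tx": 0, "ty": 0, "tz": 0.3, "rx": 0, "ry": 0, "rz": 0}, {"claw": 1, "tx": 0, "ty": 0, "tz": 0.42, "rx": 0, "ry": 0, "rz": 0}, {"claw": 1, "tx": 0, "ty": 0, "tz": 0.52, "rx": 0, "ry": 0, "rz": 0}, {"claw": 1, "tx": 0, "ty": 0, "tz": 0.58, "rx": 0, "ry": 0, "rz": 0}]'

```text
t: 20.5
eef_pos: [0.5109, -0.1827, 0.0599]
orientation: [[0.997, 0.076, -0.001], [0.076, -0.997, 0.0], [-0.001, -0.0, -1.0]]
contact_force: [1.1, 0.5, -2.1]
finger_gap: 0.159
gripper_force: 30.0
```

```bash
python3 st.py
```

```text
20.5 [ 0.5109 -0.1827  0.0599] yaw 4.34 F [ 1.1  0.5 -2.1] Ftool [ 1.1 -0.4  2.1] T [ 0.05  0.02 -0.  ] j6 1.13
```

Emit:
servo_tool --targets '[{"claw": 1, "tx": 0, "ty": 0, "tz": 0.02, "rx": 0, "ry": 0, "rz": 0}, {"claw": 1, "tx": 0, "ty": 0, "tz": 0.04, "rx": 0, "ry": 0, "rz": 0}, {"claw": 1, "tx": 0, "ty": 0, "tz": 0.06, "rx": 0, "ry": 0, "rz": 0}, {"claw": 1, "tx": 0, "ty": 0, "tz": 0.06, "rx": 0, "ry": 0, "rz": 0}, {"claw": 1, "tx": 0, "ty": 0, "tz": 0.06, "rx": 0, "ry": 0, "rz": 0}]'

```text
t: 20.92
eef_pos: [0.5112, -0.1828, 0.0591]
orientation: [[0.997, 0.076, 0.0], [0.076, -0.997, -0.0], [0.0, 0.0, -1.0]]
contact_force: [-1.3, 0.7, -1.1]
finger_gap: 0.159
gripper_force: 30.0
```

```bash
python3 st.py
```

```text
20.92 [ 0.5112 -0.1828  0.0591] yaw 4.34 F [-1.3  0.7 -1.1] Ftool [-1.2 -0.8  1.1] T [ 0.07 -0.02 -0.  ] j6 1.13
```

Emit:
servo_tool --targets '[{"claw": 0.8, "tx": 0, "ty": 0, "tz": 0, "rx": 0, "ry": 0, "rz": 0}, {"claw": 0.75, "tx": 0, "ty": 0, "tz": 0, "rx": 0, "ry": 0, "rz": 0}, {"claw": 0.6, "tx": 0, "ty": 0, "tz": 0, "rx": 0, "ry": 0, "rz": 0}, {"claw": 0.5, "tx": 0, "ty": 0, "tz": 0, "rx": 0, "ry": 0, "rz": 0}, {"claw": 0.4, "tx": 0, "ty": 0, "tz": 0, "rx": 0, "ry": 0, "rz": 0}]'

```text
t: 21.33
eef_pos: [0.5112, -0.1829, 0.059]
orientation: [[0.997, 0.076, 0.0], [0.076, -0.997, -0.0], [0.0, 0.0, -1.0]]
contact_force: [-0.1, 0.9, -0.1]
finger_gap: 0.436
gripper_force: 0.0
```

Emit:
servo_tool --targets '[{"claw": 0.3, "tx": 0, "ty": 0, "tz": 0, "rx": 0, "ry": 0, "rz": 0}, {"claw": 0.3, "tx": 0, "ty": 0, "tz": -0.2, "rx": 0, "ry": 0, "rz": 0}, {"claw": 0.3, "tx": 0, "ty": 0, "tz": -0.6, "rx": 0, "ry": 0, "rz": 0}, {"claw": 0.3, "tx": 0, "ty": 0, "tz": -1.2, "rx": 0, "ry": 0, "rz": 0}, {"claw": 0.3, "tx": 0, "ty": 0, "tz": -2.0, "rx": 0, "ry": 0, "rz": 0}]'

```text
t: 21.75
eef_pos: [0.5104, -0.1825, 0.1093]
orientation: [[0.997, 0.076, -0.002], [0.076, -0.997, 0.001], [-0.002, -0.001, -1.0]]
contact_force: [-0.4, -0.5, 0.6]
finger_gap: 0.703
gripper_force: 0.0
```

Emit:
servo_tool --targets '[{"claw": 0.3, "tx": 0, "ty": 0, "tz": -1, "rx": 0, "ry": 0, "rz": 0}, {"claw": 0.3, "tx": 0, "ty": 0, "tz": -2, "rx": 0, "ry": 0, "rz": 0}, {"claw": 0.3, "tx": 0, "ty": 0, "tz": -3, "rx": 0, "ry": 0, "rz": 0}, {"claw": 0.3, "tx": 0, "ty": 0, "tz": -4, "rx": 0, "ry": 0, "rz": 0}, {"claw": 0.3, "tx": 0, "ty": 0, "tz": -4.5, "rx": 0, "ry": 0, "rz": 0}]'

```text
t: 22.17
eef_pos: [0.5123, -0.1833, 0.2256]
orientation: [[0.997, 0.076, 0.005], [0.076, -0.997, -0.002], [0.004, 0.002, -1.0]]
contact_force: [0.9, 0.8, -0.1]
finger_gap: 0.699
gripper_force: 0.0
```

```bash
python3 st.py
python3 - <<'E'
from h import *
im=grab('wrist'); P=cloud(im); z=P[:,:,2]; ok=im['depth']>0
near=ok&(np.hypot(P[:,:,0]-.511,P[:,:,1]+.183)<.06)
for n,lo,hi in(('paddle',.09,.11),('top',.028,.036)):
    m=near&(z>lo)&(z<hi); X=P[m][:,:2].astype(np.float32); print(n,len(X),cv2.minAreaRect(X),P[m].mean(0),np.median(z[m]))
save(im,'end.png'); t=grab('scene'); save(t,'endscene.png',None,1.4)
E
```

```text
22.17 [ 0.5123 -0.1833  0.2256] yaw 4.34 F [ 0.9  0.8 -0.1] Ftool [ 0.9 -0.8  0.2] T [0.08 0.05 0.  ] j6 1.13
paddle 1027 ((0.511558473110199, -0.18229535222053528), (0.04893581569194794, 0.013961941003799438), 4.697020530700684) [ 0.51298852 -0.18227221  0.097288  ] 0.09750623053318709
top 3546 ((0.5106107592582703, -0.18128561973571777), (0.06048229709267616, 0.08003593236207962), 5.233459949493408) [ 0.51334096 -0.18056431  0.03183015] 0.0318382676134628
```

View pics/endscene.png

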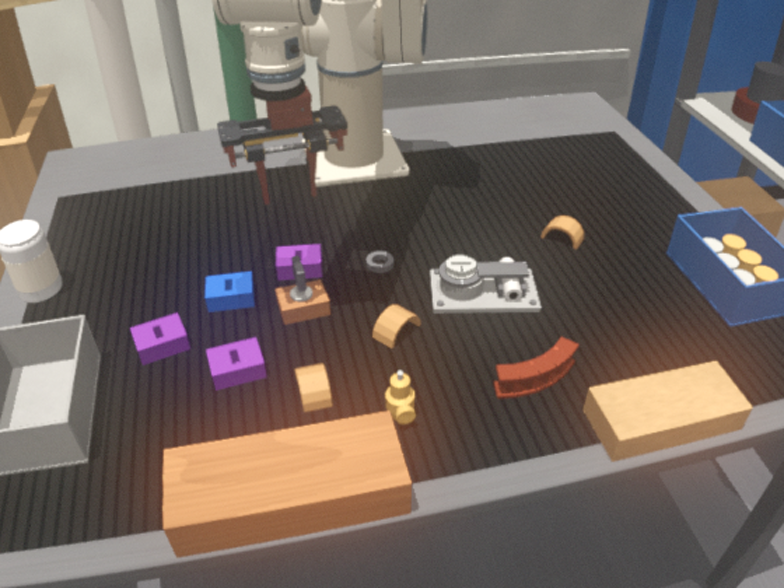

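The scene view shows the key upright in the wooden stand at (301,295), with its top at 0.0975 m as at the start. The pin and the bystanders haven't moved, and the gripper is clear. Handing in.

```bash
python3 -c "
from bench import robot
print(robot.job_done())"
```

```text
the job is handed in; nothing more can be done
None
```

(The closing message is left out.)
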